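# Charge the barrel polisher and cap it

## Robot

A 6-joint arm with a two-finger parallel gripper is mounted at the origin on a cart in front of the work surface, level with it; the furniture and walls round the work are solid. World frame = base frame: x ahead of the robot, y to its left, z up, the work surface at z = 0. Lengths are in m, angles in rad, forces in N, time in s.
With the tool pointing down it reaches from about 0.3 to 0.875 m from the base axis. Payload 6.4 kg.
Tool frame: the origin (TCP) lies midway between the tips of the shut fingers; the grasp point (between the pads) lies 19 mm behind it; x points along the fingers, y is the direction in which the jaws open and shut, and the axes are right-handed (so a half turn about x gives the same grasp; the last joint's range is limited). The gripper opens to 85 mm and grips with 20 to 120 N. Pads are 22 mm wide; open, the fingers measure 114 mm over their backs; the gripper's body (76 mm by 85 mm) begins 54 mm behind the grasp point. The pads swing forward as they close: fully open they stand 13 mm farther back than shut.
Start: joints at [0.993, 0.181, 1.607, -0, 1.354, -0.206], TCP at [0.209, 0.536, 0.231] pointing down, gripper open.
Joint ranges: [-2.99, 2.99], [-0.89, 2.07], [0.3, 2.58], [-1.14, 4.28], [0, 2.63], [-3.12, 3.12]. Speed limits (rad/s): [2.57, 2.57, 3.01, 3.14, 3.14, 3.14].

## Interface

Orientations are given as a unit quaternion [w, x, y, z].
In Python, from bench import ctrl gives the robot as it stands.
- The arm moves only by the tool step_arm, never from a script. Its argument "motion" is a list of rows, each a list of 7 numbers: the shift along the tool's x, y, z in mm, then the turn, a rotation vector about the tool's x, y, z in degrees, then the closure in counts, from 0 (fully open) to 255 (shut). In form: [[tx, ty, tz, rx, ry, rz, hand], ...]. A call has 1 to 10 rows; each row is the pose to reach, as a shift and turn from the pose commanded when the call began, along the tool's axes at that moment; what a row does not reach only later rows make up. A row lasts 1/8 s, in which the tool goes at most 62.5 mm and 10.7 degrees, less where a joint would pass 70% of its speed; a pose out of reach is approached as far as the arm can. A call with a gripper value outside its range is refused whole. The fingers move at their own pace and stop on an object; the grip force is fixed at half the most. Time passes only in rows, so rows that repeat a pose let the fingers close. It gives the time, the measured TCP pose, the force and the opening at its end, in the units of the state.
- ctrl.get_obs(): the state, without advancing time (a new reading comes with each control period).
- ctrl.camera(name): name is "scene" or "top" or "wrist"; returns (picture, depth): 384x512x3 uint8, red, green, blue; 384x512 float32, m along the optical axis (not along the pixel's ray), 0 where there is no reading.
- ctrl.camera_info(name): a dict with "fx", "fy", "cx", "cy" (pixels), "dist_coeffs" ([k1, k2, p1, p2, k3] as OpenCV has them; the pictures are not rectified), "T" (4x4, takes a point from camera to world coordinates); the wrist camera has in their place "hand_eye" (4x4, takes a point from camera to tool coordinates, whose origin is the TCP and whose axes are the tool frame's). Camera axes: x right, y down, z forward; pixel columns grow to the right and rows downward; lengths in m; the calibration is good to about 2 mm. A picture is of the moment at which its call begins: read the wrist's pose just before it. camera_info takes no time and is no camera call.
- ctrl.hand_in(): hands the job in, once; it reports no verdict.
The state is a dict: "time_s": time; "q": joint angles; "dq": joint speeds; "joint_efforts": joint torques, N m; "eef_pos": TCP position; "eef_rot": TCP orientation; "wrist_force": force on the tool from outside, world axes, zero at the start; "torque": the same for the moment, N m; "opening": opening from 0.0 (shut) to 1.0 (fully open).
Only numpy, scipy, OpenCV 4.12 (cv2) and the standard library are available. Lean on these libraries where they do the work, as an engineer would, in place of code of your own. Each camera call takes 0.05 s, during which the arm holds its last target. There are 200 camera calls.

## Task

Get the barrel polisher ready for a run: slide the locking bolt into its notch so the barrel cannot turn, unscrew the cap (barrels come with either thread hand, so feel which way it loosens), lay the cap bar-up on the bench, and put every brass casting from the soldering board into the barrel. Then put the cap back on, find the thread start by turning it backward until it drops, screw it fully home to its stops, and only then draw the locking bolt all the way back so the barrel is free. Leave the other things on the bench alone.

Things in the scene. Friction and masses are not known exactly. Their poses are not given: they have to be found in the camera images.
- deck (a point): centre of the polisher's flat grey deck, on the barrel's axis, 36 mm above the bench. The polisher is fixed; deck axes: x away from its front, y to its left end; case x -85 to 152 mm, y -185 to 82 mm; a drive box stands 49 mm above the deck at x 84 to 144 mm, y -61 to 69 mm. The barrel's rim is 96 mm above this point
- lock_bolt_grip (a point): 18 mm below the top of the upright dark knob (16 mm thick, standing free for 38 mm) of the locking bolt on the polisher's deck, 44 mm above the deck; the bolt slides along the deck's y axis
- lock_bolt (a joint): travel of the locking bolt in m: 0 drawn fully back, 0.022 fully home (its rod 11 mm deep in a notch of the turntable); grows along the deck's +y, towards the barrel; about 2 N drag, stays where it is left
- mouth_a (a point): Barrel A: centre of the open mouth of this barrel, level with its rim, z up, x and y turning with it. One of two barrels is on the polisher, alike outside, the other is absent (None); one has a right-hand, the other a left-hand thread, not known which. Black rubber, bore 87 mm, 72 mm deep, neck 100 mm across. The cap is fully closed, lugs on the stops, with its bar along this x or y axis
- mouth_b (a point): Barrel B: centre of the open mouth of this barrel, level with its rim, z up, x and y turning with it. One of two barrels is on the polisher, alike outside, the other is absent (None); one has a right-hand, the other a left-hand thread, not known which. Black rubber, bore 87 mm, 72 mm deep, neck 100 mm across. The cap is fully closed, lugs on the stops, with its bar along this x or y axis
- barrel_a (a joint): Barrel A: angle of this barrel and its castellated turntable (144 mm across) in rad, counter-clockwise from above positive, 0 at the start. It turns along with the cap (0.04 N m drag) unless the locking bolt stands in one of its eight notches: a notch faces the bolt at every multiple of 0.785, within 0.06
- barrel_b (a joint): Barrel B: angle of this barrel and its castellated turntable (144 mm across) in rad, counter-clockwise from above positive, 0 at the start. It turns along with the cap (0.04 N m drag) unless the locking bolt stands in one of its eight notches: a notch faces the bolt at every multiple of 0.785, within 0.06
- cap_bar (a point): middle of the bar grip on top of the cap, half-way up the bar: bar 82 mm long (along x), 16 mm thick (y), 22 mm tall; z up. The cap is 128 mm across, grey, 0.15 to 0.3 kg; this point is 34 mm above the lower edge of its skirt, and 16 mm above the barrel's rim when the cap is seated. Four lugs inside the skirt. Screwed home at the start
- casting_1_mid (a point): middle of a brass cast bar pendant, 16 mm wide, 10 mm thick, 64 mm long over its bail ring and sprue stub, 60 g, x along its length, z up; lies flat on the soldering board at the start, this point 5 mm above the board. May be absent (None)
- casting_2_mid (a point): middle of a brass cast bar pendant, 16 mm wide, 10 mm thick, 64 mm long over its bail ring and sprue stub, 60 g, x along its length, z up; lies flat on the soldering board at the start, this point 5 mm above the board. May be absent (None)
- casting_3_mid (a point): middle of a brass cast bar pendant, 16 mm wide, 10 mm thick, 64 mm long over its bail ring and sprue stub, 60 g, x along its length, z up; lies flat on the soldering board at the start, this point 5 mm above the board. May be absent (None)
- casting_4_mid (a point): middle of a brass cast bar pendant, 16 mm wide, 10 mm thick, 64 mm long over its bail ring and sprue stub, 60 g, x along its length, z up; lies flat on the soldering board at the start, this point 5 mm above the board. May be absent (None)
- solder_board: fixed fibre soldering board, 266 mm along its own y, 140 mm along x, top 16 mm above the bench; origin at its underside's centre
- flux_jar: bystander: small white jar with blue lid, 53 mm across, 58 mm tall, origin at its underside
- third_hand: bystander: round weighted stand 50 mm across, 41 mm tall, origin at its underside
- bench_block: bystander: square steel block 64 x 64 x 22 mm, origin at its underside
- flex_hanger: fixed obstacle at the right of the bench: the hanger of a flexible-shaft handpiece; its steel pole, 13 mm thick and over 0.8 m tall, stands 25 mm ahead (+x) and 167 mm to the right (-y) of this origin; the handpiece (25 mm high) lies on the bench 10 to 106 mm ahead and 117 to 211 mm to the left of it. Swing round the pole with the arm drawn in
- cap: the cap; origin at the centre of its skirt's lower edge. From closed it turns 46 to 70 degrees the loosening way, then lifts off; the other way the stops block it at once. Set on at a wrong angle it rides on the thread ridges 8 to 13 mm too high; turned the loosening way it drops onto the rim within a quarter turn; then the closing way goes home. Four starts, 90 degrees apart
Not all that is in view belongs to the job. Of the things that look like the cap, the larger one is meant.

How it is judged:
By the outcome, as a careful person would: the job done as asked, in the order asked, and still so for the second after the job is handed in, with the robot touching nothing.
Of spindle_a, spindle_b only 1 to 1 are there at a start; the rules pass over those that are not, and their reading is None.
Of casting_1, casting_2, casting_3, casting_4 only 2 to 4 are there at a start; the rules pass over those that are not, and their reading is None.
At some moment in a run one of casting_1, casting_2, casting_3, casting_4 may be knocked a few centimetres aside while the robot is not near it.
It also fails if it takes over 210 s, if anything falls off the work surface, if the arm or the gripper's body presses on something with over 40 N, if the wrist force passes 120 N, or if a joint passes its speed limit or range.

## Working session

There is one attempt and no reset: what is moved stays moved. The work goes in short steps, Python scripts to look and compute and a tool call to move; the robot and the scene stay as the last step left them, time stands still between calls to the robot, and variables do not carry over. Pictures are saved under pics/ and viewed, about 12 in all and at most 16, crops included, and the job is handed in when it is done.

Besides the shell and the picture viewer there is one more tool, called after ">>>" as a command line: name --pt "numbers of a row" for each row, then --argument value for the rest. step_arm: Moves the arm, as the interface text tells. Its arguments: {"type":"object","properties":{"motion":{"type":"array","items":{"type":"array","items":{"type":"number"}}}},"required":["motion"]}

```bash
ls; mkdir -p pics; cat > h.py <<'E'
import numpy as np, cv2
from bench import ctrl
from scipy.spatial.transform import Rotation as R
def obs(): return ctrl.get_obs()
def tool(o=None):
    o=o or obs(); q=o['eef_rot']; T=np.eye(4)
    T[:3,:3]=R.from_quat([q[1],q[2],q[3],q[0]]).as_matrix(); T[:3,3]=o['eef_pos']; return T
def shot(name):
    T=tool(); im,d=ctrl.camera(name); i=ctrl.camera_info(name)
    W=T@np.array(i['hand_eye']) if name=='wrist' else np.array(i['T'])
    K=np.array([[i['fx'],0,i['cx']],[0,i['fy'],i['cy']],[0,0,1]])
    return im,d,K,np.array(i['dist_coeffs'],float),W
def cloud(s):
    im,d,K,D,W=s; v,u=np.mgrid[:d.shape[0],:d.shape[1]]
    p=cv2.undistortPoints(np.stack([u,v],-1).reshape(-1,1,2).astype(np.float64),K,D).reshape(-1,2)
    c=np.c_[p,np.ones(len(p))]*d.reshape(-1,1)
    return (c@W[:3,:3].T+W[:3,3]).reshape(*d.shape,3)
def ray(s,uv,z):
    im,d,K,D,W=s
    p=cv2.undistortPoints(np.array(uv,float).reshape(-1,1,2),K,D).reshape(-1,2)
    r=np.c_[p,np.ones(len(p))]@W[:3,:3].T; o=W[:3,3]
    return o+r*((z-o[2])/r[:,2:])
def save(n,im): cv2.imwrite('pics/'+n,cv2.cvtColor(im,cv2.COLOR_RGB2BGR))
def pk(n,s): np.savez('pics/'+n,im=s[0],d=s[1],K=s[2],D=s[3],W=s[4])
def ld(n): z=np.load('pics/'+n+'.npz'); return [z[k] for k in ('im','d','K','D','W')]
E
python3 - <<'E'
from h import *
o=obs(); print({k:np.round(v,3) for k,v in o.items()})
a=shot('top');b=shot('scene');w=shot('wrist')
for n,s in zip(('top','scene','wrist'),(a,b,w)): pk(n+'0',s); print(n,np.round(s[4],3).tolist(),s[2][0,0],s[3])
save('top0.png',cv2.resize(a[0],(800,600)));save('scene0.png',cv2.resize(b[0],(800,600)))
E
```

```text
pics
{'time_s': np.float64(0.0), 'q': array([ 0.993,  0.181,  1.608, -0.   ,  1.354, -0.206]), 'dq': array([-0.001, -0.001, -0.001,  0.001, -0.001,  0.002]), 'joint_efforts': array([-0.0000e+00, -4.4488e+01, -3.5133e+01, -0.0000e+00,  9.0000e-03,
       -0.0000e+00]), 'eef_pos': array([0.209, 0.535, 0.23 ]), 'eef_rot': array([ 0.695,  0.13 ,  0.695, -0.131]), 'wrist_force': array([ 0.505, -0.392, -0.144]), 'torque': array([-0.05 ,  0.024,  0.002]), 'opening': np.float64(1.0)}
top [[-0.015, -0.995, 0.095, 0.423], [-1.0, 0.013, -0.013, 0.062], [0.012, -0.095, -0.995, 1.262], [0.0, 0.0, 0.0, 1.0]] 382.79170102809763 [-0.1255152  0.         0.         0.         0.       ]
scene [[-0.894, -0.301, 0.332, 0.175], [-0.447, 0.571, -0.688, 0.733], [0.017, -0.764, -0.645, 0.747], [0.0, 0.0, 0.0, 1.0]] 408.14820140875497 [-0.05546818  0.          0.          0.          0.        ]
wrist [[0.364, 0.898, 0.248, 0.146], [0.931, -0.35, -0.099, 0.561], [-0.002, 0.267, -0.964, 0.375], [0.0, 0.0, 0.0, 1.0]] 299.2572565530805 [-0.0751069  0.         0.         0.         0.       ]
```

View pics/top0.png

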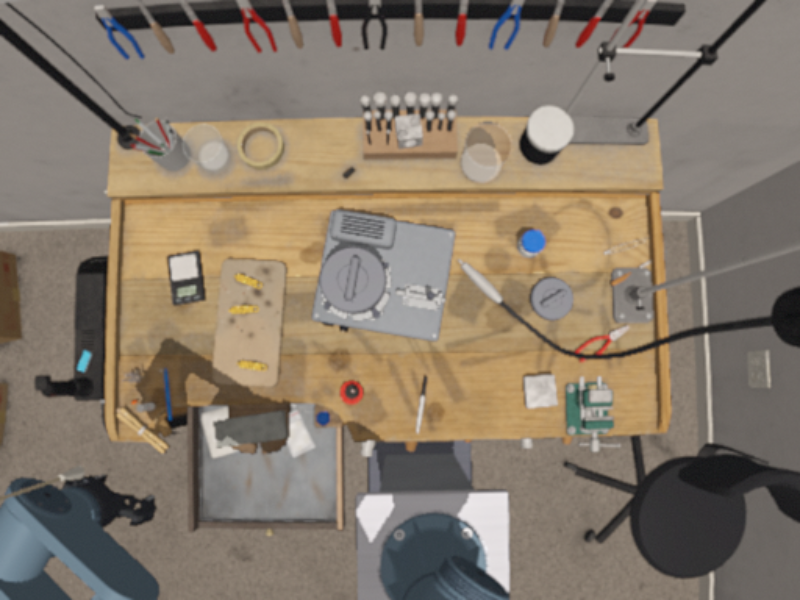

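View pics/scene0.png

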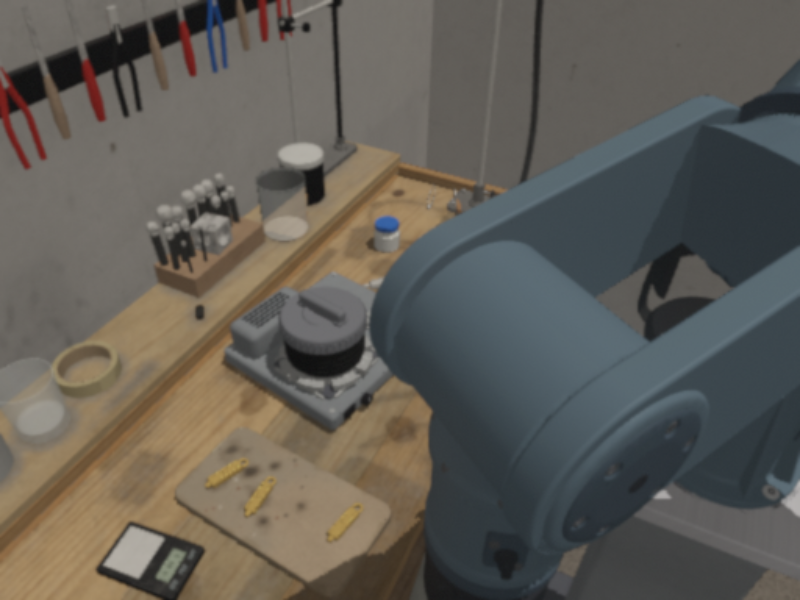

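The top view (800x600) shows the polisher with its large cap at (353,283), and the smaller look-alike lid at (552,298). Three castings lie at (248,281), (243,310) and (252,365). The bolt carriage is at about (425,297). The large grey cap on the barrel is the right one.

```bash
python3 - <<'E'
from h import *
s=ld('top0'); P=cloud(s); im=s[0]
hsv=cv2.cvtColor(im,cv2.COLOR_RGB2HSV)
m=((hsv[...,0]>18)&(hsv[...,0]<32)&(hsv[...,1]>150)&(hsv[...,2]>120)).astype(np.uint8)
m[:, :130]=0;m[:,190:]=0;m[:160]=0;m[250:]=0
c,_=cv2.findContours(m,cv2.RETR_EXTERNAL,cv2.CHAIN_APPROX_NONE)
for k in c:
    if cv2.contourArea(k)<10: continue
    g=ray(s,k.reshape(-1,2),0.023); r=cv2.minAreaRect((g[:,:2]*1000).astype(np.float32)); bp=cv2.boxPoints(r)
    e=[bp[1]-bp[0],bp[2]-bp[1]]; e=max(e,key=np.linalg.norm)
    print('cast',np.round(r[0],1),np.round(r[1],1),'ang',np.degrees(np.arctan2(e[1],e[0]))%180)
# heights over polisher
x,y,z=P[...,0],P[...,1],P[...,2]
reg=np.zeros(z.shape,bool);reg[125:225,195:300]=1
def pr(n,mm):
    q=P[mm]; print(n,len(q),np.round(q.mean(0),4) if len(q) else '',np.round(np.median(q,0),4) if len(q) else '')
    return q
print(np.histogram(z[reg],bins=np.arange(0,.2,.008)))
bar=pr('bar',reg&(z>.152))
top=pr('captop',reg&(z>.13)&(z<.15))
if len(bar): print('rect',cv2.minAreaRect((bar[:,:2]*1000).astype(np.float32)))
u=reg&(z>.128); print('caprect',cv2.minEnclosingCircle((P[u][:,:2]*1000).astype(np.float32)))
dk=reg&(z>.03)&(z<.042); r=cv2.minAreaRect((P[dk][:,:2]*1000).astype(np.float32)); print('deck',r,cv2.boxPoints(r))
for nm,(a,b) in dict(drive=(.075,.095),knob=(.07,.105)).items():
    pr(nm,reg&(z>a)&(z<b))
kk=np.argwhere(reg&(z>.045)); 
# knob: right part
kb=np.zeros_like(reg); kb[175:205,245:292]=1
q=np.argwhere(kb&(z>.05)); print(np.c_[q,np.round(P[q[:,0],q[:,1]]*1000)].astype(int)[:60].tolist())
cr=cv2.resize(im[125:225,190:300],None,fx=7,fy=6,interpolation=cv2.INTER_CUBIC); save('crop1.png',cr)
E
```

```text
cast [423.1 373.2] [47.  10.4] ang 83.34446
cast [539.2 394.1] [46.6  9.9] ang 89.265564
cast [600.9 383.7] [46.9 12.2] ang 67.67291
(array([2346,   13,   35,  203, 2813,  329,  156,  192,   23,   82,  611,
         93,   11,    0,    7,   11,  321,  962,   11,  115,   37,    0,
          0,    0]), array([0.   , 0.008, 0.016, 0.024, 0.032, 0.04 , 0.048, 0.056, 0.064,
       0.072, 0.08 , 0.088, 0.096, 0.104, 0.112, 0.12 , 0.128, 0.136,
       0.144, 0.152, 0.16 , 0.168, 0.176, 0.184, 0.192]))
bar 208 [0.5392 0.1267 0.4552] [0.5677 0.1471 0.1594]
captop 1284 [0.581  0.1503 0.1376] [0.5807 0.1487 0.1375]
rect ((515.1002197265625, 124.61104583740234), (216.04054260253906, 49.73110580444336), 21.188631057739258)
caprect ((532.9739990234375, 119.20735168457031), 123.4584732055664)
deck ((603.2828369140625, 94.50140380859375), (267.15948486328125, 241.8125), 79.98408508300781) [[460.98685  -16.01429 ]
 [699.114    -58.070732]
 [745.57886  205.01709 ]
 [507.45166  247.07355 ]]
drive 763 [0.6913 0.1326 0.0846] [0.6925 0.1334 0.0848]
knob 802 [0.688  0.1299 0.0845] [0.6917 0.1307 0.0848]
[[1
[... 828 characters left out ...]
574, 90, 135], [181, 247, 585, 88, 57], [181, 248, 585, 85, 55], [181, 249, 585, 82, 56], [181, 250, 585, 79, 55], [182, 245, 571, 92, 139], [182, 246, 571, 90, 135], [182, 247, 582, 88, 52], [182, 248, 581, 85, 58], [182, 249, 581, 82, 56], [182, 250, 581, 79, 56], [183, 245, 568, 93, 134], [183, 246, 568, 90, 134], [183, 247, 570, 87, 121], [183, 248, 578, 85, 58], [183, 249, 579, 82, 53], [183, 250, 578, 79, 54], [184, 245, 565, 93, 136], [184, 246, 565, 90, 135], [184, 260, 574, 47, 61], [184, 261, 574, 44, 60], [184, 288, 423, 62, 1262], [185, 245, 562, 93, 135], [185, 246, 562, 90, 135], [185, 254, 572, 66, 52], [185, 255, 572, 63, 53], [185, 260, 571, 47, 61], [185, 261, 571, 44, 62]]
```

View pics/crop1.png

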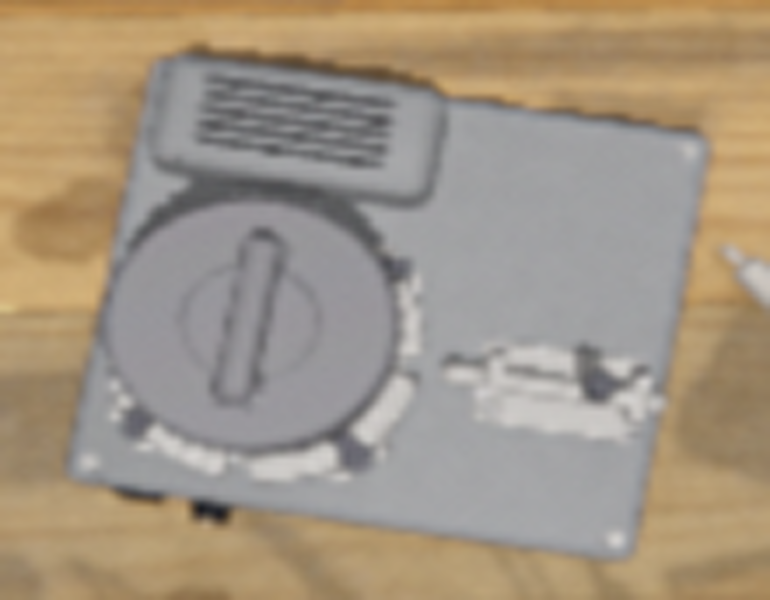

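The crop confirms the large cap with its bar along about -8°, nearly the deck's x. The bolt carriage points left at the barrel, and its dark knob is at crop (598,382), which is drawn back.

```bash
cat >> h.py <<'E'
def goto(pos,yaw_y,T=None):
    """shift (mm, tool axes) and rotvec(deg) to tool-down pose with tool y axis at yaw_y deg"""
    T=tool() if T is None else T; a=np.radians(yaw_y)
    x=np.array([0,0,-1.]); y=np.array([np.cos(a),np.sin(a),0]); G=np.c_[x,y,np.cross(x,y)]
    return np.round(T[:3,:3].T@(np.array(pos)-T[:3,3])*1000,1), np.round(R.from_matrix(T[:3,:3].T@G).as_rotvec(degrees=True),1)
E
python3 - <<'E'
from h import *
T=tool(); print(np.round(T,3)); print('yaw y',np.degrees(np.arctan2(T[1,1],T[0,1])))
i=ctrl.camera_info('wrist'); print(np.round(i['hand_eye'],3),i['cx'],i['cy'])
s=ld('top0')
print('knob',ray(s,[[275.4,188.7]],.098), s[1][186:192,272:280])
print('cap place',ray(s,[[304,230],[304,205],[270,259],[224,251],[346,250],[353,191]],0.))
P=cloud(s)
for u,v in [(270,259),(224,251),(345,250),(353,191),(304,230),(290,240),(320,215),(285,225)]: print(u,v,np.round(P[v,u],3))
m=s[0]
for k in ([.44,-.08,.4],): print(goto(k,80))
for yw in (80,-100,-10,170): print(yw,goto([.56,.1,.35],yw))
E
```

```text
[[-0.001  0.363  0.932  0.209]
 [-0.001  0.932 -0.363  0.535]
 [-1.    -0.001 -0.     0.231]
 [ 0.     0.     0.     1.   ]]
yaw y 68.69978110049257
[[ 0.    -0.268  0.964 -0.145]
 [ 1.    -0.001 -0.     0.001]
 [ 0.001  0.964  0.268 -0.067]
 [ 0.     0.     0.     1.   ]] 250.72027939600343 197.58058834569223
knob [[0.55422798 0.00076599 0.098     ]] [[1.2335687 1.2331382 1.2349705 1.2288343 1.232319  1.230422  1.2316701
  1.2290121]
 [1.2325243 1.2289497 1.1735523 1.174243  1.1721715 1.1756923 1.2329408
  1.2345535]
 [1.2133645 1.22196   1.1680691 1.1688752 1.1721549 1.1736219 1.2320054
  1.2336425]
 [1.2124704 1.1737438 1.168443  1.1742116 1.1722908 1.1677338 1.1738532
  1.2327614]
 [1.2096922 1.186591  1.1743068 1.1723417 1.1741691 1.1742669 1.2130615
  1.2149009]
 [1.2118956 1.2128606 1.1809827 1.1752008 1.1715431 1.1891407 1.2127329
  1.2092928]]
cap place [[ 4.27096153e-01 -9.63557997e-02  0.00000000e+00]
 [ 5.09688342e-01 -9.83168240e-02  0.00000000e+00]
 [ 3.34127027e-01  1.73169326e-02 -2.22044605e-16]
 [ 3.62292921e-01  1.67545227e-01  0.00000000e+00]
 [ 3.58536922e-01 -2.34565874e-01  0.00000000e+00]
 [ 5.54221959e-01 -2.64706711e-01  0.00000000e+00]]
270 259 [0.335 0.018 0.011]
224 251 [0.364 0.165 0.026]
345 250 [ 0.36  -0.226  0.023]
353 191 [ 0.551 -0.256  0.032]
304 230 [ 0.427 -0.096 -0.   ]
290 240 [ 0.395 -0.049  0.001]
320 215 [ 0.476 -0.151 -0.   ]
285 225 [ 0.445 -0.036 -0.025]
(array([-168.9, -489.5,  439. ]), array([-11.3,  -0. ,   0.1]))
80 (array([-119.2, -278.1,  485.5]), array([-11.3,  -0. ,   0.1]))
-100 (array([-119.2, -278.1,  485.5]), array([1.687e+02, 1.000e-01, 0.000e+00]))
-10 (array([-119.2, -278.1,  485.5]), array([78.7,  0. ,  0.1]))
170 (array([-119.2, -278.1,  485.5]), array([-1.013e+02, -1.000e-01,  0.000e+00]))
```

```bash
python3 -c "
from h import *
print(goto([.52,.07,.30],80))"
```

```text
(array([ -69.1, -320.6,  459.1]), array([-11.3,  -0. ,   0.1]))
```

>>> step_arm --pt "-69 -320 459 -11.3 0 0 0" --pt "-69 -320 459 -11.3 0 0 0" --pt "-69 -320 459 -11.3 0 0 0" --pt "-69 -320 459 -11.3 0 0 0" --pt "-69 -320 459 -11.3 0 0 0" --pt "-69 -320 459 -11.3 0 0 0" --pt "-69 -320 459 -11.3 0 0 0" --pt "-69 -320 459 -11.3 0 0 0" --pt "-69 -320 459 -11.3 0 0 0" --pt "-69 -320 459 -11.3 0 0 0"

```text
time_s: 1.4
eef_pos: [0.522, 0.0673, 0.3003]
eef_rot: [0.704, 0.063, 0.704, -0.064]
wrist_force: [-0.1, -0.2, 0.4]
opening: 0.994
```

>>> step_arm --pt "0 0 0 0 0 0 0" --pt "0 0 0 0 0 0 0"

```text
time_s: 1.65
eef_pos: [0.5194, 0.0722, 0.2999]
eef_rot: [0.704, 0.061, 0.705, -0.061]
wrist_force: [-1.1, -0.1, -0.5]
opening: 0.994
```

```bash
python3 - <<'E'
from h import *
T=tool(); print(np.round(T,3))
s=shot('wrist'); pk('w1',s); save('w1.png',cv2.resize(s[0],(800,600)))
P=cloud(s); z=P[...,2]; ok=s[1]>0
kb=ok&(np.hypot(P[...,0]-.554,P[...,1]-.001)<.03)&(z>.08)&(z<.115); q=P[kb]; print('knob',len(q),q.mean(0),q.min(0),q.max(0))
near=ok&(np.hypot(P[...,0]-.58,P[...,1]-.15)<.09)
bar=near&(z>.152)&(z<.17); b=(P[bar][:,:2]*1000).astype(np.float32); print('bar',len(b),cv2.minAreaRect(b),np.median(z[bar]))
ct=near&(z>.125)&(z<.17); print('cap',cv2.minEnclosingCircle((P[ct][:,:2]*1000).astype(np.float32)),np.median(z[near&(z>.13)&(z<.145)]))
E
```

```text
[[-0.001  0.172  0.985  0.519]
 [ 0.     0.985 -0.172  0.072]
 [-1.     0.    -0.001  0.3  ]
 [ 0.     0.     0.     1.   ]]
knob 170 [0.5535749  0.00249172 0.09571968] [ 0.54755937 -0.00626098  0.08044941] [0.56265117 0.00876873 0.10159542]
bar 1089 ((582.25537109375, 151.48573303222656), (15.615154266357422, 80.71371459960938), 79.45076751708984) 0.15964213004549144
cap ((583.21484375, 151.50250244140625), 65.17189025878906) 0.13895708696570408
```

View pics/w1.png

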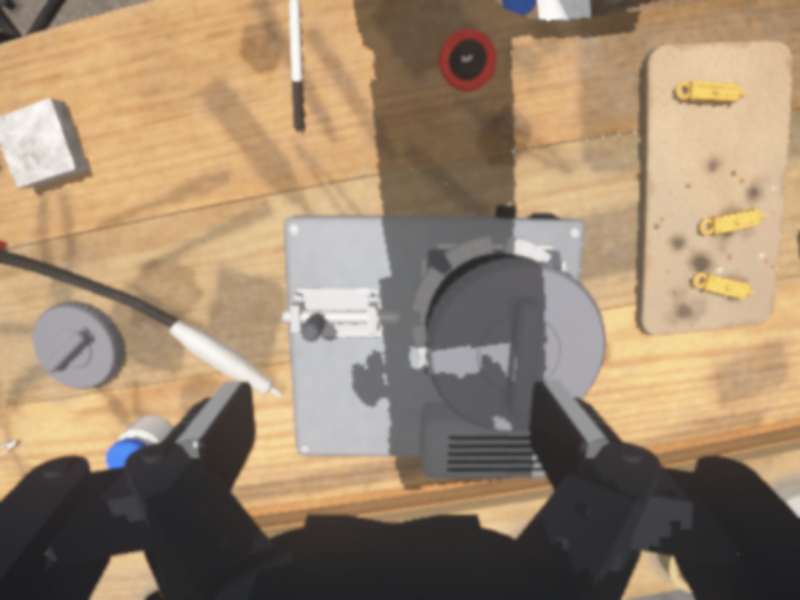

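The wrist picture agrees. The knob is at (314,326), the cap bar runs along -10.5°, the castings are at (710,92), (732,222) and (722,287), and the small look-alike is at (78,345). Next I go to the bolt.

```bash
python3 -c "
from h import *
print(goto([.5545,.002,.15],-10),goto([.5545,.002,.067],-10))"
```

```text
(array([150. , -63.3,  46.7]), array([90.1, -0. ,  0. ])) (array([233. , -63.3,  46.7]), array([90.1, -0. ,  0. ]))
```

>>> step_arm --pt "60 -63.3 46.7 10 0 0 0" --pt "90 -63.3 46.7 20 0 0 0" --pt "120 -63.3 46.7 30 0 0 0" --pt "150 -63.3 46.7 40 0 0 0" --pt "150 -63.3 46.7 50 0 0 0" --pt "150 -63.3 46.7 60 0 0 0" --pt "150 -63.3 46.7 70 0 0 0" --pt "150 -63.3 46.7 80 0 0 0" --pt "150 -63.3 46.7 90 0 0 0" --pt "150 -63.3 46.7 90 0 0 0"

```text
time_s: 2.95
eef_pos: [0.555, 0.0017, 0.1504]
eef_rot: [0.455, 0.541, 0.455, -0.541]
wrist_force: [0.9, 0.0, 0.5]
opening: 1.001
```

>>> step_arm --pt "40 0 0 0 0 0 0" --pt "65 0 0 0 0 0 0" --pt "83 0 0 0 0 0 0" --pt "83 0 0 0 0 0 0" --pt "83 0 0 0 0 0 255" --pt "83 0 0 0 0 0 255" --pt "83 0 0 0 0 0 255" --pt "83 0 0 0 0 0 255" --pt "83 0 0 0 0 0 255" --pt "83 0 0 0 0 0 255"

```text
time_s: 4.2
eef_pos: [0.5554, 0.0003, 0.0679]
eef_rot: [0.455, 0.542, 0.454, -0.542]
wrist_force: [-2.8, 0.4, 6.0]
opening: 0.169
```

>>> step_arm --pt "0 0 -5 0 0 0 255" --pt "0 0 -10 0 0 0 255" --pt "0 0 -15 0 0 0 255" --pt "0 0 -20 0 0 0 255" --pt "0 0 -23 0 0 0 255" --pt "0 0 -23 0 0 0 255" --pt "0 0 -23 0 0 0 255"

```text
time_s: 5.08
eef_pos: [0.5591, 0.02, 0.0679]
eef_rot: [-0.456, -0.54, -0.453, 0.543]
wrist_force: [-6.7, -12.8, 7.1]
opening: 0.17
```

>>> step_arm --pt "0 0 -2 0 0 0 255" --pt "0 0 -2 0 0 0 255" --pt "0 0 -2 0 0 0 255"

```text
time_s: 5.45
eef_pos: [0.5591, 0.02, 0.068]
eef_rot: [-0.456, -0.54, -0.453, 0.544]
wrist_force: [-8.2, -20.1, 8.1]
opening: 0.168
```

>>> step_arm --pt "0 0 0 0 0 0 0" --pt "0 0 0 0 0 0 0" --pt "0 0 0 0 0 0 0" --pt "-60 0 0 0 0 0 0" --pt "-120 0 0 0 0 0 0" --pt "-160 0 0 0 0 0 0" --pt "-160 0 0 0 0 0 0" --pt "-160 0 0 0 0 0 0"

```text
time_s: 6.45
eef_pos: [0.5591, 0.0254, 0.2265]
eef_rot: [-0.454, -0.541, -0.455, 0.542]
wrist_force: [-0.8, 0.1, -0.4]
opening: 0.999
```

```bash
python3 - <<'E'
from h import *
o=obs();print(o['time_s'],o['q'].round(2));s=shot('top');P=cloud(s);pk('top1',s)
z=P[...,2];m=(np.hypot(P[...,0]-.556,P[...,1]-.012)<.03)&(z>.085)&(z<.11);print('knob now',P[m].mean(0),m.sum())
s0=ld('top0');P=cloud(s0);z=P[...,2];m=(np.hypot(P[...,0]-.556,P[...,1]-.012)<.03)&(z>.085)&(z<.11);print('knob before',P[m].mean(0),m.sum())
print(goto([.5822,.1515,.23],79.7),goto([.5822,.1515,.142],79.7))
E
```

```text
6.45 [-0.17  0.15  1.65  0.    1.34  0.01]
knob now [nan nan nan] 0
knob before [0.55374448 0.00061865 0.09665068] 21
(array([  -4.3,    1.3, -128.3]), array([-89.7,  -0.1,   0.1])) (array([  83.7,    1.5, -128.3]), array([-89.7,  -0.1,   0.1]))<stdin>:3: RuntimeWarning: Mean of empty slice.
  ret = um.true_divide(
```

>>> step_arm --pt "-4 0 -20 -10 0 0 0" --pt "-4 0 -40 -20 0 0 0" --pt "-4 1 -60 -30 0 0 0" --pt "-4 1 -80 -40 0 0 0" --pt "-4 1 -100 -50 0 0 0" --pt "-4 1 -120 -60 0 0 0" --pt "-4 1 -128.3 -70 0 0 0" --pt "-4 1.3 -128.3 -80 0 0 0" --pt "-4 1.3 -128.3 -89.7 0 0 0" --pt "-4 1.3 -128.3 -89.7 0 0 0"

```text
time_s: 7.75
eef_pos: [0.5822, 0.1512, 0.2292]
eef_rot: [0.703, 0.064, 0.705, -0.064]
wrist_force: [-0.8, 0.6, -0.0]
opening: 1.001
```

```bash
python3 - <<'E'
from h import *
s=shot('wrist');P=cloud(s);pk('w2',s)
z=P[...,2];m=(np.hypot(P[...,0]-.556,P[...,1]-.012)<.04)&(z>.085)&(z<.11)&(s[1]>0);print('knob now',P[m].mean(0),m.sum())
bar=(np.hypot(P[...,0]-.58,P[...,1]-.15)<.06)&(z>.152)&(z<.166); b=(P[bar][:,:2]*1000).astype(np.float32); print('bar',len(b),cv2.minAreaRect(b))
save('w2.png',s[0])
print(goto([.5822,.1515,.142],79.7), tool()[:3,3])
E
```

```text
knob now [0.55827849 0.02375253 0.09621113] 272
bar 2109 ((582.3698120117188, 151.59759521484375), (15.9747953414917, 80.21646881103516), 79.09745025634766)
(array([87.5,  0.4,  0. ]), array([-0.2, -0.2,  0. ])) [0.58237402 0.15115107 0.22954957]
```

View pics/w2.png

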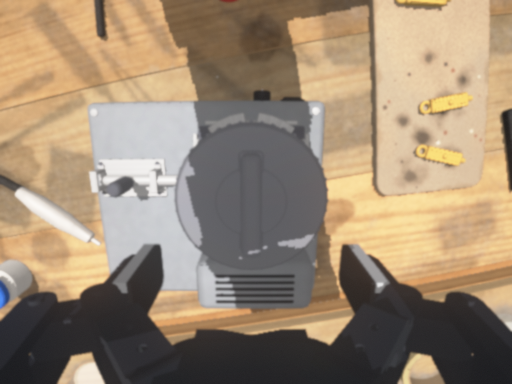

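The bolt knob has moved to (118,187), about 21.6 mm along, so the rod is in its notch. Next I grip the bar.

>>> step_arm --pt "50 0 0 0 0 0 0" --pt "75 0.4 0 0 0 0 0" --pt "87 0.4 0 0 0 0 0" --pt "87 0.4 0 0 0 0 0" --pt "87 0.4 0 0 0 0 255" --pt "87 0.4 0 0 0 0 255" --pt "87 0.4 0 0 0 0 255" --pt "87 0.4 0 0 0 0 255" --pt "87 0.4 0 0 0 0 255" --pt "87 0.4 0 0 0 0 255"

```text
time_s: 9.05
eef_pos: [0.5837, 0.1514, 0.145]
eef_rot: [0.705, 0.063, 0.704, -0.064]
wrist_force: [-0.2, -1.5, 5.7]
opening: 0.168
```

>>> step_arm --pt "0 0 0 -2 0 0 255" --pt "0 0 0 -4 0 0 255" --pt "0 0 0 -4 0 0 255"

```text
time_s: 9.43
eef_pos: [0.5838, 0.1516, 0.145]
eef_rot: [0.707, 0.039, 0.706, -0.039]
wrist_force: [-0.9, -1.1, 5.0]
opening: 0.169
```

```bash
python3 -c "
from h import *
T=tool();o=obs();print('yaw',np.degrees(np.arctan2(T[1,1],T[0,1])),o['torque'].round(2),o['wrist_force'].round(1),o['q'].round(2))"
```

```text
yaw 83.70205847540772 [-0.13  0.07 -0.06] [-0.9 -1.1  5. ] [ 0.06  0.33  1.61  0.    1.2  -1.4 ]
```

>>> step_arm --pt "0 0 0 -3 0 0 255" --pt "0 0 0 -6 0 0 255" --pt "0 0 0 -6 0 0 255"

```text
time_s: 9.8
eef_pos: [0.5839, 0.1517, 0.145]
eef_rot: [0.708, 0.002, 0.707, -0.002]
wrist_force: [-0.5, 1.5, 5.2]
opening: 0.166
```

```bash
python3 -c "
from h import *
T=tool();o=obs();print('yaw',np.degrees(np.arctan2(T[1,1],T[0,1])),o['torque'].round(2),o['wrist_force'].round(1),o['eef_pos'])"
```

```text
yaw 89.67191326382898 [ 0.03  0.01 -0.02] [-0.5  1.5  5.2] [0.58389712 0.15169893 0.14502687]
```

>>> step_arm --pt "0 0 0 -5 0 0 255" --pt "0 0 0 -10 0 0 255" --pt "0 0 0 -15 0 0 255" --pt "0 0 0 -20 0 0 255" --pt "0 0 0 -20 0 0 255"

```text
time_s: 10.42
eef_pos: [0.5839, 0.1517, 0.145]
eef_rot: [0.697, -0.121, 0.696, 0.121]
wrist_force: [-0.2, 0.3, 5.1]
opening: 0.17
```

```bash
python3 -c "
from h import *
T=tool();o=obs();print('yaw',np.degrees(np.arctan2(T[1,1],T[0,1])),o['torque'].round(2),o['wrist_force'].round(1),o['eef_pos'])
s=shot('wrist');pk('w3',s);save('w3.png',cv2.resize(s[0][40:300,100:420],(800,600)))"
```

```text
yaw 109.69047535381274 [0.01 0.01 0.04] [-0.2  0.3  5.1] [0.58387174 0.15170735 0.1450161 ]
```

View pics/w3.png

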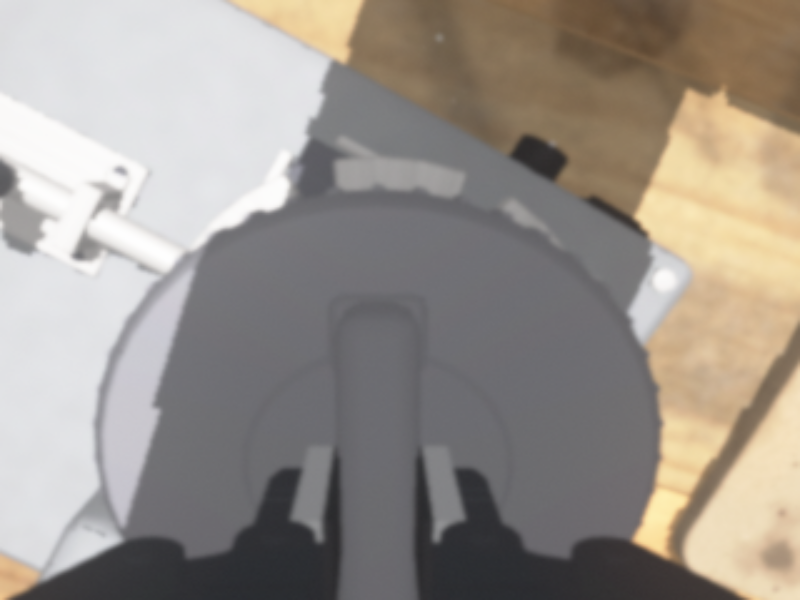

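```bash
python3 - <<'E'
from h import *
for n,px in (('w3',[(224,111.5),(296,124)]),('w2',[(205,127),(213,127),(292,127)])):
    s=ld(n); g=ray(s,px,.05); d=g[:,:2]-[.5822,.1515]
    print(n,np.round(g,3).tolist(),np.degrees(np.arctan2(d[:,1],d[:,0]))+10,np.hypot(*d.T))
# grid: sample ring r=68mm colour vs deck angle
for n in ('w2','w3','top0'):
    s=ld(n); im,d,K,D,W=s
    a=np.arange(-180,180,5); out=[]
    P=cloud(s); r=np.hypot(P[...,0]-.5822,P[...,1]-.1515); t=np.degrees(np.arctan2(P[...,1]-.1515,P[...,0]-.5822))+10
    for x in a:
        m=(r>.066)&(r<.0715)&(abs((t-x+180)%360-180)<2.5)&(P[...,2]>.02)&(P[...,2]<.08)
        out.append((int(x),int(np.median(P[...,2][m])*1000)) if m.sum()>2 else None)
    print(n,[o for o in out if o])
E
```

```text
w3 [[0.525, 0.109, 0.05], [0.515, 0.165, 0.05]] [-133.40587188  178.42854346] [0.07094505 0.06832803]
w2 [[0.519, 0.114, 0.05], [0.52, 0.122, 0.05], [0.536, 0.205, 0.05]] [-139.46827092 -144.84411893  141.18845221] [0.07359553 0.06828741 0.07087718]
w2 [(-180, 38), (-175, 38), (-170, 57), (-165, 57), (-160, 57), (-155, 58), (-150, 57), (-145, 57), (-140, 56), (-135, 44), (-130, 44), (-125, 57), (120, 58), (125, 57), (130, 43), (135, 43), (140, 57), (145, 57), (150, 57), (155, 57), (160, 57), (165, 58), (170, 57), (175, 37)]
w3 [(-180, 37), (-175, 38), (-170, 57), (-165, 58), (-160, 57), (-155, 57), (-150, 57), (-145, 57), (-140, 57), (-135, 44), (-130, 44), (-125, 57), (-120, 57), (-115, 57), (-110, 58), (-105, 57), (-100, 57), (-95, 57), (155, 57), (160, 57), (165, 57), (170, 58), (175, 39)]
top0 [(-175, 52), (-170, 56), (-165, 57), (-155, 58), (-150, 56), (-145, 55), (-135, 41), (-130, 45), (-120, 57), (-115, 57), (-110, 57), (-105, 55), (-100, 54), (-95, 39), (-90, 32), (-85, 39), (-80, 56), (-75, 57), (-65, 53), (-60, 55), (-55, 57), (125, 56), (135, 42), (150, 57), (155, 56), (160, 53), (165, 55), (170, 56), (175, 36)]
```

The turntable notches stayed put (-135° before and after) while the cap turned 30° CCW freely. So it is locked and loosens counter-clockwise (right-hand thread).

>>> step_arm --pt "0 0 0 -7 0 0 255" --pt "0 0 0 -14 0 0 255" --pt "0 0 0 -21 0 0 255" --pt "0 0 0 -28 0 0 255" --pt "0 0 0 -35 0 0 255" --pt "0 0 0 -35 0 0 255" --pt "-2 0 0 -35 0 0 255" --pt "-4 0 0 -35 0 0 255" --pt "-4 0 0 -35 0 0 255"

```text
time_s: 11.6
eef_pos: [0.5829, 0.1515, 0.1478]
eef_rot: [0.628, -0.325, 0.628, 0.325]
wrist_force: [0.0, 0.2, -3.3]
opening: 0.168
```

```bash
python3 -c "
from h import *
T=tool();o=obs();print('yaw',np.degrees(np.arctan2(T[1,1],T[0,1])),o['torque'].round(2),o['wrist_force'].round(1),o['eef_pos'],o['q'].round(2))"
```

```text
yaw 144.6854525724114 [-0.01 -0.03  0.05] [ 0.   0.2 -3.3] [0.58288882 0.15153868 0.14784721] [ 0.06  0.32  1.61  0.    1.21 -2.47]
```

>>> step_arm --pt "-5 0 0 0 0 0 255" --pt "-10 0 0 0 0 0 255" --pt "-15 0 0 0 0 0 255" --pt "-15 0 0 0 0 0 255"

```text
time_s: 12.1
eef_pos: [0.5837, 0.1516, 0.1641]
eef_rot: [0.629, -0.325, 0.628, 0.325]
wrist_force: [0.2, 0.6, -1.5]
opening: 0.171
```

```bash
python3 -c "
from h import *
print(goto([.584,.152,.26],54.7),goto([.43,-.10,.2],54.7),goto([.43,-.10,.2],144.7))"
```

```text
(array([-95.9,  -0.1,   0.6]), array([90. ,  0.1,  0. ])) (array([ -36.1,  -20. , -294.1]), array([90. ,  0.1,  0. ])) (array([ -36.1,  -20. , -294.1]), array([-0. ,  0.1,  0.1]))
```

>>> step_arm --pt "-50 0 0 5 0 0 255" --pt "-90 -1 -20 14 0 0 255" --pt "-90 -4 -60 23 0 0 255" --pt "-90 -7 -100 32 0 0 255" --pt "-90 -10 -140 41 0 0 255" --pt "-80 -13 -180 50 0 0 255" --pt "-60 -16 -220 60 0 0 255" --pt "-40 -18 -260 70 0 0 255" --pt "-36 -20 -294 80 0 0 255" --pt "-36 -20 -294 90 0 0 255"

```text
time_s: 13.35
eef_pos: [0.4283, -0.1015, 0.1988]
eef_rot: [0.672, 0.217, 0.673, -0.218]
wrist_force: [0.8, 1.0, -2.4]
opening: 0.166
```

>>> step_arm --pt "0 0 0 0 0 0 255" --pt "50 0 0 0 0 0 255" --pt "100 0 0 0 0 0 255" --pt "135 0 0 0 0 0 255" --pt "150 0 0 0 0 0 255" --pt "160 0 0 0 0 0 255" --pt "160 0 0 0 0 0 255"

```text
time_s: 14.22
eef_pos: [0.4302, -0.1001, 0.0397]
eef_rot: [0.674, 0.214, 0.674, -0.214]
wrist_force: [-0.8, 0.3, -1.3]
opening: 0.165
```

```bash
python3 -c "
from h import *
T=tool();o=obs();print('yaw',np.degrees(np.arctan2(T[1,1],T[0,1])),o['wrist_force'].round(1),o['eef_pos'],o['q'].round(2))"
```

```text
yaw 54.76312933808288 [-0.8  0.3 -1.3] [ 0.43019532 -0.10007562  0.0396823 ] [-0.5   0.17  2.07  0.    0.9  -1.45]
```

Lower until contact, then release.

>>> step_arm --pt "4 0 0 0 0 0 255" --pt "7 0 0 0 0 0 255" --pt "9 0 0 0 0 0 255" --pt "9 0 0 0 0 0 255"

```text
time_s: 14.72
eef_pos: [0.4299, -0.1001, 0.031]
eef_rot: [0.674, 0.214, 0.674, -0.214]
wrist_force: [-3.1, 1.1, 5.7]
opening: 0.168
```

>>> step_arm --pt "0 0 0 0 0 0 0" --pt "0 0 0 0 0 0 0" --pt "0 0 0 0 0 0 0" --pt "0 0 0 0 0 0 0" --pt "-50 0 0 0 0 0 0" --pt "-110 0 0 0 0 0 0" --pt "-170 0 0 0 0 0 0" --pt "-200 0 0 0 0 0 0" --pt "-200 0 0 0 0 0 0"

```text
time_s: 15.85
eef_pos: [0.4312, -0.1007, 0.2331]
eef_rot: [0.676, 0.214, 0.672, -0.215]
wrist_force: [1.0, 0.5, -0.3]
opening: 0.997
```

```bash
python3 -c "
from h import *
print(tool()[:3,3]);print(goto([.51,.37,.24],-10))"
```

```text
[ 0.43122787 -0.10074833  0.23310695]
(array([  -7.8,  429.7, -207.7]), array([64.7,  0.3, -0.2]))
```

>>> step_arm --pt "-8 55 -26 10 0 0 0" --pt "-8 110 -52 20 0 0 0" --pt "-8 165 -78 30 0 0 0" --pt "-8 220 -104 40 0 0 0" --pt "-8 275 -130 50 0 0 0" --pt "-8 330 -156 60 0 0 0" --pt "-8 385 -182 64.7 0 0 0" --pt "-8 430 -208 64.7 0 0 0" --pt "-8 430 -208 64.7 0 0 0" --pt "-8 430 -208 64.7 0 0 0"

```text
time_s: 17.1
eef_pos: [0.5071, 0.3729, 0.2355]
eef_rot: [-0.455, -0.54, -0.456, 0.542]
wrist_force: [-0.6, -0.5, -0.6]
opening: 0.998
```

```bash
cat >> h.py <<'E'
def casts(s,z=.022):
    hsv=cv2.cvtColor(s[0],cv2.COLOR_RGB2HSV)
    m=((hsv[...,0]>17)&(hsv[...,0]<33)&(hsv[...,1]>140)&(hsv[...,2]>90)).astype(np.uint8)
    m=cv2.morphologyEx(m,cv2.MORPH_CLOSE,np.ones((3,3)))
    c,_=cv2.findContours(m,cv2.RETR_EXTERNAL,cv2.CHAIN_APPROX_NONE)
    for k in c:
        g=ray(s,k.reshape(-1,2),z)[:,:2]*1000
        if not(300<g.mean(0)[0]<720 and -200<g.mean(0)[1]<600) or cv2.contourArea(k)<15: continue
        r=cv2.minAreaRect(g.astype(np.float32)); bp=cv2.boxPoints(r); e=max([bp[1]-bp[0],bp[2]-bp[1]],key=np.linalg.norm)
        print('cast px',k.reshape(-1,2).mean(0).round(),'mid',np.round(r[0],1),'size',np.round(r[1],1),'ang',round(float(np.degrees(np.arctan2(e[1],e[0]))%180),1))
E
python3 - <<'E'
from h import *
print(tool()[:3,3]); s=shot('wrist');pk('w4',s);casts(s); print('top'); casts(shot('top')); save('w4.png',s[0])
E
```

```text
[0.50707068 0.37288897 0.23546402]
top
cast px [160. 233.] mid [423.  373.1] size [47.8 13. ] ang 79.5
cast px [155. 198.] mid [540.9 392.7] size [50.  13.1] ang 89.3
cast px [158. 179.] mid [599.  381.4] size [53.1 14. ] ang 67.6
```

View pics/w4.png

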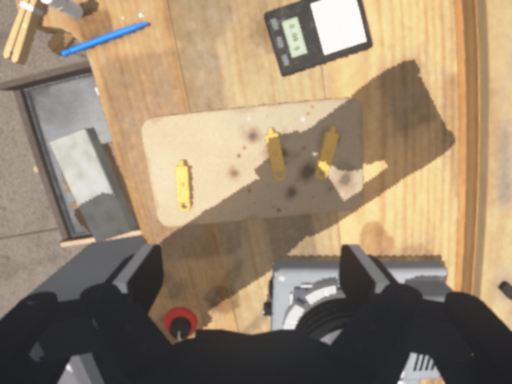

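Castings show at (183,185), (275,153) and (328,152); the rightmost two are nearer the board's far end. My mask merged with the wood, so I'll tighten it.

```bash
sed -i 's/    m=cv2.morphologyEx/    P=cloud(s); m\&=((P[...,2]>.018)\&(P[...,2]<.04)).astype(np.uint8) if s[2][0,0]<350 else 1\n    m=cv2.morphologyEx/' h.py
python3 - <<'E'
from h import *
s=ld('w4'); casts(s)
hsv=cv2.cvtColor(s[0],cv2.COLOR_RGB2HSV); P=cloud(s)
for u,v in [(183,185),(275,155),(327,155),(200,150)]: print(hsv[v,u],P[v,u])
E
```

```text
[ 22 132 245] [0.42383757 0.37351529 0.02958306]
[ 19 135 159] [0.53861173 0.39018379 0.02925683]
[ 19 138 161] [0.59942753 0.37963373 0.02750072]
[ 19  63 244] [0.45080302 0.41002076 0.01714919]
```

```bash
sed -i 's/\[...,1\]>140/[...,1]>(105 if s[2][0,0]<350 else 140)/' h.py
python3 - <<'E'
from h import *
s=ld('w4'); casts(s,.024)
print(goto([.6,.3825,.10],-22.4),goto([.54,.392,.10],0))
E
```

```text
cast px [183. 184.] mid [422.6 371.7] size [63.1 15.2] ang 80.6
cast px [275. 154.] mid [539.3 390.1] size [15.8 63.5] ang 92.3
cast px [326. 152.] mid [599.7 381.8] size [64.3 17.4] ang 68.5
(array([135.9,  89.3, -28.1]), array([12.4,  0.1,  0.1])) (array([136.1,  28.6, -27.1]), array([-10. ,   0.1,   0.2]))
```

```bash
python3 -c "
from h import *
print(goto([.5997,.3818,.10],-21.5),goto([.5997,.3818,.02],-21.5))"
```

```text
(array([135.9,  89.1, -27.4]), array([11.5,  0.1,  0.1])) (array([215.9,  89.3, -27.6]), array([11.5,  0.1,  0.1]))
```

>>> step_arm --pt "50 50 -15 6 0 0 135" --pt "100 89 -27.5 11.5 0 0 135" --pt "150 89.2 -27.5 11.5 0 0 135" --pt "190 89.2 -27.5 11.5 0 0 135" --pt "210 89.2 -27.5 11.5 0 0 135" --pt "215 89.2 -27.5 11.5 0 0 135" --pt "215 89.2 -27.5 11.5 0 0 135" --pt "215 89.2 -27.5 11.5 0 0 255" --pt "215 89.2 -27.5 11.5 0 0 255" --pt "215 89.2 -27.5 11.5 0 0 255"

```text
time_s: 18.45
eef_pos: [0.6015, 0.3847, 0.0273]
eef_rot: [0.398, 0.585, 0.399, -0.583]
wrist_force: [-7.9, 2.3, 12.8]
opening: 0.006
```

>>> step_arm --pt "0 0 0 0 0 0 255" --pt "-60 0 0 0 0 0 255" --pt "-120 0 0 0 0 0 255" --pt "-180 0 0 0 0 0 255" --pt "-190 0 0 0 0 0 255"

```text
time_s: 19.08
eef_pos: [0.6039, 0.3843, 0.2215]
eef_rot: [0.399, 0.589, 0.397, -0.58]
wrist_force: [1.4, 0.5, 0.4]
opening: -0.003
```

```bash
python3 -c "
from h import *
o=obs();print(o['eef_pos'],o['opening'],o['wrist_force'])
print(goto([.583,.1515,.21],-10),goto([.583,.1515,.11],-10))"
```

```text
[0.60391801 0.38428469 0.22152624] -0.0030515478278814855 [1.37712741 0.52409965 0.38027615]
(array([ 10.2,  65.7, 224.4]), array([-11.5,  -0.4,  -0.5])) (array([110.2,  64.8, 225.2]), array([-11.5,  -0.4,  -0.5]))
```

```bash
python3 - <<'E'
from h import *
T=tool();s=shot('wrist');pk('w5',s);casts(s,.024);save('w5.png',s[0]);casts(shot('top'))
E
```

```text
cast px [117. 239.] mid [422.5 372.1] size [62.6 17.5] ang 80.7
cast px [196. 191.] mid [539.3 390.5] size [16.8 63.3] ang 92.5
cast px [253. 181.] mid [605.9 378.3] size [63.3 15.2] ang 68.9
cast px [160. 233.] mid [422.9 373.2] size [47.7 13.3] ang 80.3
cast px [155. 198.] mid [539.2 391.1] size [40.   9.9] ang 89.3
cast px [159. 177.] mid [606.  379.9] size [49.6 14.7] ang 67.6
```

View pics/w5.png

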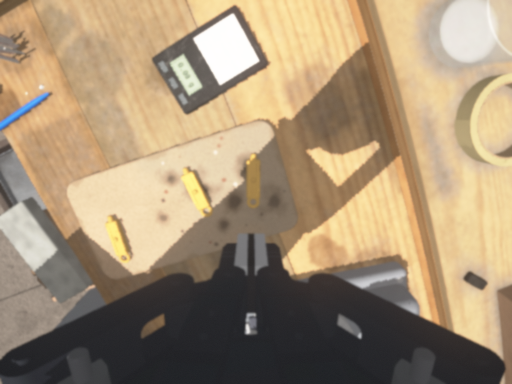

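The closed fingers slipped off the casting's top and nudged it about 6 mm; it now lies at (253,181). I'll settle above it and go lower this time.

```bash
python3 -c "
from h import *
print(tool()[:3,3],goto([.606,.3785,.07],-21))"
```

```text
[0.60204938 0.38336859 0.21641119] (array([146.4,   4.9,   3.6]), array([-0.5, -0.2, -0.2]))
```

>>> step_arm --pt "130 0 0 0 0 0 135" --pt "130 0 0 0 0 0 135" --pt "130 0 0 0 0 0 135" --pt "130 0 0 0 0 0 135" --pt "130 0 0 0 0 0 135" --pt "130 0 0 0 0 0 135"

```text
time_s: 19.92
eef_pos: [0.6026, 0.3835, 0.0864]
eef_rot: [0.398, 0.586, 0.398, -0.583]
wrist_force: [-0.1, -0.1, -0.1]
opening: 0.468
```

```bash
python3 -c "
from h import *
print(tool()[:3,3],obs()['dq'].round(3),goto([.606,.3785,.018],-21))"
```

```text
[0.60264433 0.38350823 0.08636597] [-0.     0.006  0.011 -0.    -0.     0.   ] (array([68.4,  4.7,  3.7]), array([-0.5, -0.2, -0.2]))
```

>>> step_arm --pt "30 4.7 3.7 0 0 0 135" --pt "55 4.7 3.7 0 0 0 135" --pt "65 4.7 3.7 0 0 0 135" --pt "68 4.7 3.7 0 0 0 135" --pt "68 4.7 3.7 0 0 0 135" --pt "68 4.7 3.7 0 0 0 135" --pt "68 4.7 3.7 0 0 0 255" --pt "68 4.7 3.7 0 0 0 255" --pt "68 4.7 3.7 0 0 0 255" --pt "68 4.7 3.7 0 0 0 255"

```text
time_s: 21.18
eef_pos: [0.6047, 0.378, 0.0166]
eef_rot: [0.398, 0.585, 0.398, -0.584]
wrist_force: [-1.4, -0.4, 5.6]
opening: 0.164
```

>>> step_arm --pt "-50 0 0 0 0 0 255" --pt "-110 0 0 0 0 0 255" --pt "-170 0 0 0 0 0 255" --pt "-200 0 0 0 0 0 255" --pt "-200 0 0 0 0 0 255" --pt "-200 0 0 0 0 0 255" --pt "-200 0 0 0 0 0 255"

```text
time_s: 22.05
eef_pos: [0.6029, 0.377, 0.2122]
eef_rot: [-0.398, -0.583, -0.398, 0.586]
wrist_force: [-0.4, 0.4, -0.5]
opening: 0.164
```

```bash
python3 -c "
from h import *
print(tool()[:3,3],obs()['opening'],goto([.5825,.1515,.215],-10))"
```

```text
[0.60285393 0.37701232 0.21224582] 0.16376187355772495 (array([ -2.3,  63.7, 217.3]), array([-11.5,   0.2,   0.2]))
```

>>> step_arm --pt "-2 16 54 -4 0 0 255" --pt "-2 32 108 -8 0 0 255" --pt "-2 48 163 -11.5 0 0 255" --pt "-2 63.7 217 -11.5 0 0 255" --pt "-2 63.7 217 -11.5 0 0 255" --pt "-2 63.7 217 -11.5 0 0 255" --pt "-2 63.7 217 -11.5 0 0 255" --pt "-2 63.7 217 -11.5 0 0 255"

```text
time_s: 23.05
eef_pos: [0.5836, 0.1536, 0.2169]
eef_rot: [-0.455, -0.541, -0.455, 0.541]
wrist_force: [-0.4, 0.4, -0.4]
opening: 0.163
```

```bash
python3 - <<'E'
from h import *
print(tool()[:3,3],obs()['opening'],goto([.5825,.1515,.105],-10))
s=shot('wrist');pk('w6',s);save('w6.png',s[0])
E
```

```text
[0.58357572 0.15357699 0.21693395] 0.16328332977239104 (array([111.9,  -0.6,   2.2]), array([ 0.1, -0. ,  0. ]))
```

View pics/w6.png

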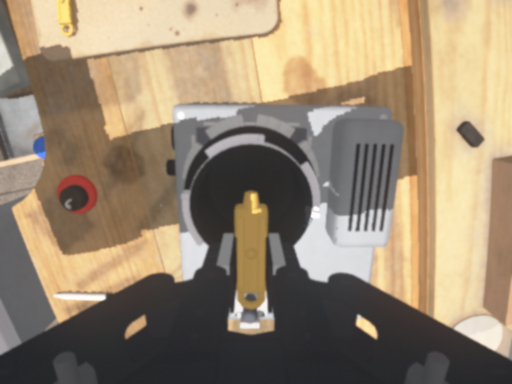

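The casting is held level above the open barrel, centred on the bore. I lower it and release.

>>> step_arm --pt "40 -0.6 2.2 0 0 0 255" --pt "80 -0.6 2.2 0 0 0 255" --pt "105 -0.6 2.2 0 0 0 255" --pt "120 -0.6 2.2 0 0 0 255" --pt "120 -0.6 2.2 0 0 0 255" --pt "120 -0.6 2.2 0 0 0 160" --pt "120 -0.6 2.2 0 0 0 160" --pt "120 -0.6 2.2 0 0 0 160" --pt "120 -0.6 2.2 0 0 0 160"

```text
time_s: 24.22
eef_pos: [0.583, 0.1503, 0.0978]
eef_rot: [0.455, 0.542, 0.454, -0.541]
wrist_force: [-0.2, 0.0, -0.0]
opening: 0.371
```

>>> step_arm --pt "-50 0 0 0 0 0 160" --pt "-110 0 0 0 0 0 160" --pt "-125 0 0 0 0 0 160" --pt "-125 0 0 0 0 0 160" --pt "-125 0 0 0 0 0 160"

```text
time_s: 24.85
eef_pos: [0.5816, 0.1502, 0.2201]
eef_rot: [-0.454, -0.541, -0.455, 0.543]
wrist_force: [-0.2, -0.6, -0.3]
opening: 0.37
```

```bash
python3 - <<'E'
from h import *
print(tool()[:3,3],obs()['opening'],goto([.5393,.3905,.13],2.3))
casts(shot('top'))
E
```

```text
[0.58159425 0.15020039 0.22010366] 0.37046033432413383 (array([  90.2,  -83.1, -229.4]), array([-12.3,   0. ,   0.2]))
cast px [160. 233.] mid [423.  373.1] size [47.8 13. ] ang 79.5
cast px [154. 198.] mid [539.2 394.4] size [46.6  9.9] ang 89.3
```

>>> step_arm --pt "0 -20 -55 -4 0 0 135" --pt "0 -40 -110 -8 0 0 135" --pt "0 -60 -165 -12.3 0 0 135" --pt "40 -83 -229 -12.3 0 0 135" --pt "90 -83 -229 -12.3 0 0 135" --pt "120 -83 -229 -12.3 0 0 135" --pt "120 -83 -229 -12.3 0 0 135" --pt "120 -83 -229 -12.3 0 0 135" --pt "120 -83 -229 -12.3 0 0 135"

```text
time_s: 26.02
eef_pos: [0.5423, 0.3905, 0.1045]
eef_rot: [0.51, 0.491, 0.509, -0.489]
wrist_force: [-0.7, 0.1, 0.8]
opening: 0.469
```

```bash
python3 - <<'E'
from h import *
s=shot('wrist');casts(s,.024);print(tool()[:3,3],goto([.5393,.3905,.0175],2.3));casts(shot('top'))
E
```

```text
cast px [101. 220.] mid [422.2 371.8] size [63.6 17.1] ang 81.9
cast px [246. 203.] mid [539.3 390.8] size [16. 64.] ang 92.2
[0.54219612 0.390432   0.10443238] (array([86.9, -3.2, -0.1]), array([-0. , -0.1, -0.2]))
cast px [164. 234.] mid [420.3 362. ] size [25.6 11. ] ang 75.7
cast px [155. 198.] mid [538.7 390.8] size [16.3 46.9] ang 98.6
cast px [228. 181.] mid [589.7 152.8] size [68.8 20.9] ang 78.9
```

>>> step_arm --pt "40 -3 0 0 0 0 135" --pt "70 -3 0 0 0 0 135" --pt "82 -3 0 0 0 0 135" --pt "87 -3 0 0 0 0 135" --pt "87 -3 0 0 0 0 135" --pt "87 -3 0 0 0 0 135" --pt "87 -3 0 0 0 0 255" --pt "87 -3 0 0 0 0 255" --pt "87 -3 0 0 0 0 255" --pt "87 -3 0 0 0 0 255"

```text
time_s: 27.38
eef_pos: [0.5386, 0.3905, 0.0166]
eef_rot: [0.51, 0.49, 0.51, -0.489]
wrist_force: [-2.2, -0.6, 6.3]
opening: 0.162
```

>>> step_arm --pt "-50 0 0 0 0 0 255" --pt "-110 0 0 0 0 0 255" --pt "-170 0 0 0 0 0 255" --pt "-200 0 0 0 0 0 255" --pt "-200 0 0 0 0 0 255" --pt "-200 0 0 0 0 0 255" --pt "-200 0 0 0 0 0 255"

```text
time_s: 28.25
eef_pos: [0.5367, 0.3895, 0.2125]
eef_rot: [0.509, 0.488, 0.51, -0.491]
wrist_force: [0.5, 0.6, -0.5]
opening: 0.165
```

```bash
python3 -c "
from h import *
print(tool()[:3,3],obs()['opening'],goto([.5825,.1515,.215],-10))"
```

```text
[0.53668493 0.38951039 0.21253537] 0.16526128584720642 (array([ -2.2,  36.2, 239.7]), array([12.3,  0.1,  0.2]))
```

>>> step_arm --pt "0 9 60 4 0 0 255" --pt "0 18 120 8 0 0 255" --pt "0 27 180 12.3 0 0 255" --pt "0 36 240 12.3 0 0 255" --pt "0 36 240 12.3 0 0 255" --pt "0 36 240 12.3 0 0 255" --pt "0 36 240 12.3 0 0 255" --pt "0 36 240 12.3 0 0 255"

```text
time_s: 29.25
eef_pos: [0.583, 0.1531, 0.215]
eef_rot: [-0.455, -0.541, -0.455, 0.541]
wrist_force: [-1.1, -0.2, -0.2]
opening: 0.161
```

```bash
python3 -c "
from h import *
print(tool()[:3,3],obs()['opening'],goto([.5825,.1515,.105],-10))"
```

```text
[0.58302201 0.1531193  0.21501367] 0.1613342489722952 (array([110. ,  -0.2,   1.7]), array([0.1, 0. , 0. ]))
```

>>> step_arm --pt "40 0 1.7 0 0 0 255" --pt "80 0 1.7 0 0 0 255" --pt "105 0 1.7 0 0 0 255" --pt "112 0 1.7 0 0 0 255" --pt "112 0 1.7 0 0 0 255" --pt "112 0 1.7 0 0 0 160" --pt "112 0 1.7 0 0 0 160" --pt "112 0 1.7 0 0 0 160" --pt "112 0 1.7 0 0 0 160"

```text
time_s: 30.38
eef_pos: [0.5833, 0.15, 0.1036]
eef_rot: [0.455, 0.542, 0.454, -0.542]
wrist_force: [-0.3, 0.2, 0.0]
opening: 0.369
```

>>> step_arm --pt "-50 0 0 0 0 0 160" --pt "-110 0 0 0 0 0 160" --pt "-120 0 0 0 0 0 160" --pt "-120 0 0 0 0 0 160" --pt "-120 0 0 0 0 0 160"

```text
time_s: 31.0
eef_pos: [0.5819, 0.1499, 0.2211]
eef_rot: [-0.454, -0.541, -0.455, 0.543]
wrist_force: [-1.0, -0.4, -0.5]
opening: 0.372
```

```bash
python3 - <<'E'
from h import *
print(tool()[:3,3],obs()['opening'],goto([.4225,.372,.10],-9))
casts(shot('top'))
E
```

```text
[0.58189686 0.14994806 0.22105921] 0.3720436825682501 (array([ 121.6, -195.1, -191.1]), array([-1. ,  0. ,  0.2]))
cast px [160. 233.] mid [423.  373.1] size [47.8 13. ] ang 79.5
cast px [229. 181.] mid [590.1 149.5] size [ 9.8 19.8] ang 179.6
```

>>> step_arm --pt "0 -42 -42 0 0 0 135" --pt "0 -84 -84 0 0 0 135" --pt "0 -126 -126 0 0 0 135" --pt "30 -165 -165 -1 0 0 135" --pt "80 -195 -191 -1 0 0 135" --pt "120 -195 -191 -1 0 0 135" --pt "120 -195 -191 -1 0 0 135" --pt "120 -195 -191 -1 0 0 135" --pt "120 -195 -191 -1 0 0 135"

```text
time_s: 32.17
eef_pos: [0.426, 0.3723, 0.1053]
eef_rot: [0.459, 0.539, 0.459, -0.537]
wrist_force: [0.5, 1.3, -0.7]
opening: 0.471
```

```bash
python3 - <<'E'
from h import *
s=shot('wrist');casts(s,.024);print(tool()[:3,3],goto([.4225,.372,.0175],-9))
E
```

```text
cast px [245. 205.] mid [422.3 371.1] size [63.7 15.2] ang 80.1
[0.42594718 0.37227973 0.10527934] (array([87.8, -3.6,  1. ]), array([-0.1, -0.1, -0.2]))
```

>>> step_arm --pt "40 -3.5 1 0 0 0 135" --pt "70 -3.5 1 0 0 0 135" --pt "83 -3.5 1 0 0 0 135" --pt "87.5 -3.5 1 0 0 0 135" --pt "87.5 -3.5 1 0 0 0 135" --pt "87.5 -3.5 1 0 0 0 135" --pt "87.5 -3.5 1 0 0 0 255" --pt "87.5 -3.5 1 0 0 0 255" --pt "87.5 -3.5 1 0 0 0 255" --pt "87.5 -3.5 1 0 0 0 255"

```text
time_s: 33.48
eef_pos: [0.4212, 0.372, 0.0167]
eef_rot: [0.459, 0.538, 0.459, -0.537]
wrist_force: [-1.4, -0.8, 6.7]
opening: 0.168
```

>>> step_arm --pt "-50 0 0 0 0 0 255" --pt "-110 0 0 0 0 0 255" --pt "-170 0 0 0 0 0 255" --pt "-200 0 0 0 0 0 255" --pt "-200 0 0 0 0 0 255" --pt "-200 0 0 0 0 0 255" --pt "-200 0 0 0 0 0 255"

```text
time_s: 34.35
eef_pos: [0.4196, 0.3709, 0.2135]
eef_rot: [-0.459, -0.536, -0.459, 0.539]
wrist_force: [0.4, 0.1, -1.5]
opening: 0.163
```

```bash
python3 -c "
from h import *
print(tool()[:3,3],obs()['opening'],goto([.5825,.1515,.215],-10))"
```

```text
[0.41956527 0.37092437 0.21346203] 0.1629394396235933 (array([ -1.7, 195.3, 191.2]), array([1. , 0.1, 0.2]))
```

>>> step_arm --pt "-2 42 41 0 0 0 255" --pt "-2 84 82 0 0 0 255" --pt "-2 126 123 0 0 0 255" --pt "-2 165 162 1 0 0 255" --pt "-2 195 191 1 0 0 255" --pt "-2 195 191 1 0 0 255" --pt "-2 195 191 1 0 0 255" --pt "-2 195 191 1 0 0 255" --pt "-2 195 191 1 0 0 255"

```text
time_s: 35.48
eef_pos: [0.5828, 0.1535, 0.2177]
eef_rot: [-0.455, -0.541, -0.455, 0.541]
wrist_force: [-0.4, 0.4, -1.0]
opening: 0.168
```

```bash
python3 -c "
from h import *
print(tool()[:3,3],obs()['opening'],goto([.5825,.1515,.108],-10))"
```

```text
[0.58277117 0.15350686 0.21770767] 0.16784372660001454 (array([1.097e+02, 1.000e-01, 2.000e+00]), array([ 0.1, -0. ,  0. ]))
```

>>> step_arm --pt "40 0 2 0 0 0 255" --pt "80 0 2 0 0 0 255" --pt "105 0 2 0 0 0 255" --pt "112 0 2 0 0 0 255" --pt "112 0 2 0 0 0 255" --pt "112 0 2 0 0 0 160" --pt "112 0 2 0 0 0 160" --pt "112 0 2 0 0 0 160" --pt "112 0 2 0 0 0 160"

```text
time_s: 36.6
eef_pos: [0.5832, 0.1504, 0.1061]
eef_rot: [0.455, 0.542, 0.454, -0.542]
wrist_force: [0.4, -0.3, -0.7]
opening: 0.372
```

>>> step_arm --pt "-50 0 0 0 0 0 160" --pt "-110 0 0 0 0 0 160" --pt "-120 0 0 0 0 0 160" --pt "-120 0 0 0 0 0 160" --pt "-120 0 0 0 0 0 160"

```text
time_s: 37.22
eef_pos: [0.5818, 0.1503, 0.2236]
eef_rot: [-0.454, -0.541, -0.455, 0.543]
wrist_force: [-0.9, 0.1, -0.7]
opening: 0.372
```

```bash
python3 - <<'E'
from h import *
print(tool()[:3,3],obs()['opening'],goto([.43,-.1,.13],54.7))
a=shot('wrist');t=shot('top');casts(t);pk('w7',a)
P=cloud(a);z=P[...,2];m=(np.hypot(P[...,0]-.5825,P[...,1]-.1515)<.04)&(a[1]>0);print('in bore z max/med',np.percentile(z[m&(z<.2)],[5,50,90,99]))
im=np.hstack([cv2.resize(a[0][100:260,180:340],(400,400)),cv2.resize(t[0][130:290,110:350][:,40:200],(400,400))]);save('w7.png',im)
P=cloud(t);z=P[...,2];m=(np.hypot(P[...,0]-.43,P[...,1]+.1)<.08)&(z>.02)&(z<.08)
print('cap',cv2.minEnclosingCircle((P[m][:,:2]*1000).astype(np.float32)))
m&=(z>.039);print('bar',m.sum(),cv2.minAreaRect((P[m][:,:2]*1000).astype(np.float32)))
E
```

```text
[0.58181583 0.15034169 0.22358306] 0.3722301209798876 (array([  94.2, -105.7,  272.8]), array([-64.7,  -0.1,   0.2]))
cast px [228. 181.] mid [590.1 151.1] size [13.1 19.8] ang 179.6
in bore z max/med [0.06242945 0.06374369 0.09191012 0.0935436 ]
cap ((428.3087463378906, -101.48912048339844), 64.44147491455078)
bar 123 ((428.4871520996094, -100.15436553955078), (15.718795776367188, 79.76971435546875), 55.486427307128906)
```

View pics/w7.png

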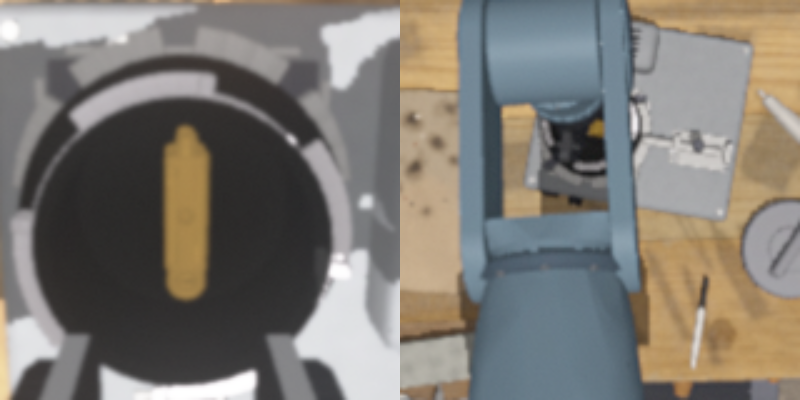

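All three castings are stacked in the bore (top of the pile at 92 mm, below the 132 mm rim), and the board is empty. I go back to the cap at (428,-100) mm.

>>> step_arm --pt "0 -12 30 -8 0 0 0" --pt "0 -24 60 -16 0 0 0" --pt "0 -36 90 -24 0 0 0" --pt "0 -48 120 -32 0 0 0" --pt "0 -60 150 -40 0 0 0" --pt "0 -72 180 -48 0 0 0" --pt "20 -84 215 -56 0 0 0" --pt "50 -106 250 -64.5 0 0 0" --pt "90 -106 273 -64.5 0 0 0" --pt "94 -106 273 -64.5 0 0 0"

```text
time_s: 38.58
eef_pos: [0.4284, -0.0998, 0.1286]
eef_rot: [0.671, 0.217, 0.676, -0.216]
wrist_force: [0.1, -0.1, 0.0]
opening: 0.999
```

>>> step_arm --pt "0 0 0 0 0 0 0" --pt "0 0 0 0 0 0 0" --pt "0 0 0 0 0 0 0"

```text
time_s: 38.95
eef_pos: [0.4322, -0.0997, 0.1328]
eef_rot: [0.674, 0.215, 0.673, -0.215]
wrist_force: [0.3, 0.2, 0.5]
opening: 1.001
```

```bash
python3 - <<'E'
from h import *
a=shot('wrist');P=cloud(a);z=P[...,2];m=(np.hypot(P[...,0]-.43,P[...,1]+.1)<.08)&(z>.042)&(z<.055)&(a[1]>0)
print('bar',m.sum(),cv2.minAreaRect((P[m][:,:2]*1000).astype(np.float32)))
print(tool()[:3,3],goto([.4295,-.1005,.031],54.8))
E
```

```text
bar 1784 ((429.3101806640625, -99.06331634521484), (15.794435501098633, 79.7396240234375), 54.89425277709961)
[ 0.43197882 -0.09974676  0.13269322] (array([101.7,  -2.1,  -1.8]), array([-0.2,  0.1, -0. ]))
```

>>> step_arm --pt "50 -1 -1.5 0 0 0 0" --pt "85 -1 -1.5 0 0 0 0" --pt "100 -1 -1.5 0 0 0 0" --pt "101 -1 -1.5 0 0 0 0" --pt "101 -1 -1.5 0 0 0 0" --pt "101 -1 -1.5 0 0 0 255" --pt "101 -1 -1.5 0 0 0 255" --pt "101 -1 -1.5 0 0 0 255" --pt "101 -1 -1.5 0 0 0 255" --pt "101 -1 -1.5 0 0 0 255"

```text
time_s: 40.25
eef_pos: [0.4297, -0.1, 0.0312]
eef_rot: [0.674, 0.216, 0.673, -0.216]
wrist_force: [-0.7, 0.4, 5.5]
opening: 0.167
```

>>> step_arm --pt "-50 0 0 0 0 0 255" --pt "-110 0 0 0 0 0 255" --pt "-170 0 0 0 0 0 255" --pt "-200 0 0 0 0 0 255" --pt "-200 0 0 0 0 0 255" --pt "-200 0 0 0 0 0 255"

```text
time_s: 41.0
eef_pos: [0.4283, -0.0994, 0.2288]
eef_rot: [0.672, 0.216, 0.675, -0.215]
wrist_force: [-0.1, -0.0, -3.3]
opening: 0.167
```

```bash
python3 -c "
from h import *
print(tool()[:3,3],obs()['opening'],obs()['wrist_force'],goto([.583,.1515,.235],54.7))"
```

```text
[ 0.42834618 -0.09939307  0.22881658] 0.16676612616165998 [-0.05679819 -0.01054952 -3.25283815] (array([ -6.2, 294.1, -19.8]), array([-0.2, -0.2,  0. ]))
```

>>> step_arm --pt "-6 55 -4 0 0 0 255" --pt "-6 110 -8 0 0 0 255" --pt "-6 165 -12 0 0 0 255" --pt "-6 220 -16 0 0 0 255" --pt "-6 270 -19 0 0 0 255" --pt "-6 294 -20 0 0 0 255" --pt "-6 294 -20 0 0 0 255" --pt "-6 294 -20 0 0 0 255" --pt "-6 294 -20 0 0 0 255"

```text
time_s: 42.12
eef_pos: [0.5832, 0.15, 0.236]
eef_rot: [0.673, 0.216, 0.674, -0.216]
wrist_force: [-0.1, 0.1, -2.0]
opening: 0.171
```

```bash
python3 -c "
from h import *
print(tool()[:3,3],obs()['opening'],goto([.583,.1515,.165],54.7))"
```

```text
[0.58321477 0.15003439 0.23599449] 0.17102688085388806 (array([71. ,  1.1, -1. ]), array([-0.3, -0.1,  0.1]))
```

>>> step_arm --pt "40 1.2 -1 0 0 0 255" --pt "65 1.2 -1 0 0 0 255" --pt "72 1.2 -1 0 0 0 255" --pt "77 1.2 -1 0 0 0 255" --pt "77 1.2 -1 0 0 0 255" --pt "77 1.2 -1 0 0 0 255"

```text
time_s: 42.88
eef_pos: [0.5845, 0.1526, 0.161]
eef_rot: [0.674, 0.216, 0.673, -0.215]
wrist_force: [-0.2, -0.2, -2.4]
opening: 0.166
```

```bash
python3 -c "
from h import *
print(tool()[:3,3],obs()['wrist_force'],obs()['torque'])"
```

```text
[0.58447001 0.15256457 0.1609594 ] [-0.24344897 -0.16377578 -2.41554435] [ 0.00262866 -0.03972837  0.0001019 ]
```

>>> step_arm --pt "3 -1.2 0 0 0 0 255" --pt "6 -1.2 0 0 0 0 255" --pt "9 -1.2 0 0 0 0 255" --pt "11 -1.2 0 0 0 0 255" --pt "11 -1.2 0 0 0 0 255" --pt "11 -1.2 0 0 0 0 255"

```text
time_s: 43.62
eef_pos: [0.5831, 0.1516, 0.1488]
eef_rot: [0.673, 0.216, 0.673, -0.216]
wrist_force: [-0.1, 0.1, -2.7]
opening: 0.164
```

>>> step_arm --pt "2 0 0 0 0 0 255" --pt "4 0 0 0 0 0 255" --pt "5 0 0 0 0 0 255" --pt "5 0 0 0 0 0 255" --pt "5 0 0 0 0 0 255"

```text
time_s: 44.25
eef_pos: [0.5832, 0.1516, 0.1452]
eef_rot: [0.674, 0.216, 0.673, -0.216]
wrist_force: [-5.1, -0.9, 7.0]
opening: 0.169
```

Seated at the original height (145 mm), so it dropped straight into a thread start. Now I close it clockwise.

>>> step_arm --pt "0 0 0 7 0 0 255" --pt "0 0 0 14 0 0 255" --pt "0 0 0 21 0 0 255" --pt "0 0 0 28 0 0 255" --pt "0 0 0 35 0 0 255" --pt "0 0 0 42 0 0 255" --pt "0 0 0 49 0 0 255" --pt "0 0 0 55 0 0 255" --pt "0 0 0 60 0 0 255" --pt "0 0 0 60 0 0 255"

```text
time_s: 45.5
eef_pos: [0.5842, 0.1517, 0.1452]
eef_rot: [0.476, 0.524, 0.475, -0.522]
wrist_force: [-0.2, -0.9, 6.6]
opening: 0.165
```

```bash
cat > st.py <<'E'
from h import *
T=tool();o=obs();print('yaw',np.degrees(np.arctan2(T[1,1],T[0,1])),'tau',o['torque'].round(2),'F',o['wrist_force'].round(1),o['eef_pos'].round(4),o['opening'].round(3))
E
python3 st.py
```

```text
Traceback (most recent call last):
  File "st.py", line 2, in <module>
    T=tool();o=obs();print('yaw',np.degrees(np.arctan2(T[1,1],T[0,1])),'tau',o['torque'].round(2),'F',o['wrist_force'].round(1),o['eef_pos'].round(4),o['opening'].round(3))
                                                                                                                                                      ^^^^^^^^^^^^^^^^^^
AttributeError: 'float' object has no attribute 'round'
```

>>> step_arm --pt "0 0 0 2 0 0 255" --pt "0 0 0 4 0 0 255" --pt "0 0 0 5 0 0 255" --pt "0 0 0 5 0 0 255"

```text
time_s: 46.0
eef_pos: [0.5842, 0.1517, 0.1452]
eef_rot: [0.453, 0.544, 0.452, -0.542]
wrist_force: [0.0, -0.4, 4.5]
opening: 0.169
```

```bash
sed -i "s/,o\['opening'\].round(3)//" st.py; python3 st.py
```

```text
yaw -10.380027078141895 tau [-0.04  0.09  0.12] F [ 0.  -0.4  4.5] [0.5842 0.1517 0.1452]
```

>>> step_arm --pt "0 0 0 1 0 0 255" --pt "0 0 0 2 0 0 255" --pt "0 0 0 2 0 0 255"

```text
time_s: 46.38
eef_pos: [0.5841, 0.1516, 0.1452]
eef_rot: [0.444, 0.552, 0.443, -0.55]
wrist_force: [-0.3, -0.7, 5.9]
opening: 0.168
```

```bash
python3 st.py
```

```text
yaw -12.356971137024466 tau [-0.05  0.1   0.25] F [-0.3 -0.7  5.9] [0.5841 0.1516 0.1452]
```

>>> step_arm --pt "0 0 0 1 0 0 255" --pt "0 0 0 2 0 0 255" --pt "0 0 0 2 0 0 255"

```text
time_s: 46.75
eef_pos: [0.5839, 0.1515, 0.1452]
eef_rot: [0.435, 0.559, 0.433, -0.558]
wrist_force: [-0.6, -1.1, 7.7]
opening: 0.169
```

```bash
python3 st.py
```

```text
yaw -14.274946375841527 tau [-0.19  0.22  0.88] F [-0.6 -1.1  7.7] [0.5839 0.1515 0.1452]
```

>>> step_arm --pt "0 0 0 1 0 0 255" --pt "0 0 0 2 0 0 255" --pt "0 0 0 2 0 0 255"

```text
time_s: 47.12
eef_pos: [0.5837, 0.1513, 0.1452]
eef_rot: [0.425, 0.566, 0.424, -0.565]
wrist_force: [-1.6, -1.5, 7.5]
opening: 0.167
```

```bash
python3 st.py
```

```text
yaw -16.21082452052392 tau [-0.23  0.42  1.39] F [-1.6 -1.5  7.5] [0.5837 0.1513 0.1452]
```

>>> step_arm --pt "0 0 0 -2 0 0 255" --pt "0 0 0 -2.5 0 0 0" --pt "0 0 0 -2.5 0 0 0" --pt "0 0 0 -2.5 0 0 0" --pt "0 0 0 -2.5 0 0 0" --pt "-50 0 0 3 0 0 0" --pt "-90 0 0 3 0 0 0" --pt "-90 0 0 3 0 0 0" --pt "-90 0 0 3 0 0 0" --pt "-90 0 0 3 0 0 0"

```text
time_s: 48.38
eef_pos: [0.5821, 0.1516, 0.232]
eef_rot: [-0.408, -0.577, -0.409, 0.578]
wrist_force: [0.1, -0.0, -0.5]
opening: 0.999
```

```bash
python3 - <<'E'
from h import *
s=shot('wrist');P=cloud(s);z=P[...,2];pk('w8',s)
bar=(np.hypot(P[...,0]-.58,P[...,1]-.15)<.06)&(z>.152)&(z<.166); b=(P[bar][:,:2]*1000).astype(np.float32); print('bar',len(b),cv2.minAreaRect(b),np.median(z[bar]))
ct=(np.hypot(P[...,0]-.58,P[...,1]-.15)<.06)&(z>.125)&(z<.15);print('captop',np.median(z[ct]),'tilt fit',np.linalg.lstsq(np.c_[P[ct][:,:2],np.ones(ct.sum())],z[ct],rcond=None)[0])
r=np.hypot(P[...,0]-.5822,P[...,1]-.1515); t=np.degrees(np.arctan2(P[...,1]-.1515,P[...,0]-.5822))+10
for x in range(-180,180,3):
    m=(r>.066)&(r<.0715)&(abs((t-x+180)%360-180)<1.5)&(z>.02)&(z<.08)
    if m.sum()>2: print((x,int(np.median(z[m])*1000)),end=' ')
m=(np.hypot(P[...,0]-.556,P[...,1]-.02)<.04)&(z>.085)&(z<.11)&(s[1]>0);print('\nknob',P[m].mean(0) if m.any() else None)
print(tool()[:3,3],goto([.558,.0245,.15],-10))
E
```

```text
bar 2062 ((583.7525634765625, 152.57623291015625), (81.06049346923828, 15.949517250061035), 77.88703918457031) 0.15978230076085725
captop 0.13913237935811149 tilt fit [0.00282301 0.00048918 0.1376196 ]
(33, 57) (36, 57) (39, 43) (42, 43) (45, 43) (48, 57) (51, 57) (54, 58) (57, 58) (60, 57) (63, 58) (66, 58) (69, 58) (72, 57) (75, 58) (78, 58) (81, 56) (84, 38) (87, 38) (90, 37) (93, 52) (96, 58) (99, 58) (102, 58) (105, 58) (108, 58) (111, 58) (114, 58) (117, 57) (120, 57) (123, 57) (126, 57) (129, 44) (135, 44) 
knob [0.56006546 0.02340761 0.09574061]
[0.58216939 0.15154684 0.23205292] (array([ 82.1,  19.9, 127.7]), array([-9.5,  0. ,  0.2]))
```

```bash
python3 - <<'E'
from h import *
for n in ('w2','w8'):
    s=ld(n);P=cloud(s);z=P[...,2]
    r=np.hypot(P[...,0]-.5825,P[...,1]-.1515); t=np.degrees(np.arctan2(P[...,1]-.1515,P[...,0]-.5825))+10
    m=(r>.064)&(r<.0715)&(z>.035)&(z<.05)
    for c in (-133,-90,-45,45,90,133):
        k=m&(abs(t-c)<12); print(n,c,k.sum(),t[k].mean() if k.any() else None, (t[k].min(),t[k].max()) if k.any() else '')
E
```

```text
w2 -133 35 -134.35680950695215 (np.float64(-139.20154704871405), np.float64(-128.72535020236882))
w2 -90 0 None 
w2 -45 0 None 
w2 45 0 None 
w2 90 0 None 
w2 133 36 133.5041529971409 (np.float64(127.67929650722796), np.float64(138.55681211415214))
w8 -133 0 None 
w8 -90 0 None 
w8 -45 0 None 
w8 45 30 42.24540020096001 (np.float64(36.741889560218496), np.float64(46.645406626632315))
w8 90 91 87.30667147474706 (np.float64(81.70947442251479), np.float64(93.51264902994522))
w8 133 8 130.8406763251259 (np.float64(127.71821856337422), np.float64(135.89659850476949))
```

>>> step_arm --pt "0 5 40 -5 0 0 0" --pt "0 12 80 -9.5 0 0 0" --pt "0 20 127.7 -9.5 0 0 0" --pt "40 20 127.7 -9.5 0 0 0" --pt "82 20 127.7 -9.5 0 0 0" --pt "82 20 127.7 -9.5 0 0 0" --pt "82 20 127.7 -9.5 0 0 0" --pt "82 20 127.7 -9.5 0 0 0"

```text
time_s: 49.42
eef_pos: [0.5607, 0.0246, 0.1538]
eef_rot: [0.456, 0.542, 0.454, -0.541]
wrist_force: [-0.0, 0.2, -0.0]
opening: 0.999
```

```bash
python3 - <<'E'
from h import *
print(tool()[:3,3],goto([.5585,.024,.066],-10))
E
```

```text
[0.5606716  0.02455806 0.15384783] (array([87.8, -2.3,  0.9]), array([ 0. , -0. , -0.2]))
```

>>> step_arm --pt "40 -2 1 0 0 0 135" --pt "70 -2 1 0 0 0 135" --pt "84 -2 1 0 0 0 135" --pt "87 -2 1 0 0 0 135" --pt "87 -2 1 0 0 0 135" --pt "87 -2 1 0 0 0 255" --pt "87 -2 1 0 0 0 255" --pt "87 -2 1 0 0 0 255" --pt "87 -2 1 0 0 0 255"

```text
time_s: 50.55
eef_pos: [0.5596, 0.0235, 0.0663]
eef_rot: [0.456, 0.543, 0.453, -0.54]
wrist_force: [6.0, -0.4, -0.8]
opening: 0.171
```

>>> step_arm --pt "0 0 5 0 0 0 255" --pt "0 0 10 0 0 0 255" --pt "0 0 15 0 0 0 255" --pt "0 0 20 0 0 0 255" --pt "0 0 24 0 0 0 255" --pt "0 0 25 0 0 0 255" --pt "0 0 25 0 0 0 255" --pt "0 0 25 0 0 0 255"

```text
time_s: 51.55
eef_pos: [0.5557, 0.0025, 0.0663]
eef_rot: [0.455, 0.545, 0.454, -0.539]
wrist_force: [10.9, 14.9, -1.4]
opening: 0.168
```

>>> step_arm --pt "0 0 2 0 0 0 255" --pt "0 0 2 0 0 0 255" --pt "0 0 2 0 0 0 0" --pt "0 0 2 0 0 0 0" --pt "0 0 2 0 0 0 0" --pt "-50 0 2 0 0 0 0" --pt "-110 0 2 0 0 0 0" --pt "-170 0 2 0 0 0 0" --pt "-170 0 -20 0 0 0 0" --pt "-170 0 -20 0 0 0 0"

```text
time_s: 52.8
eef_pos: [0.5564, 0.0193, 0.2356]
eef_rot: [0.455, 0.542, 0.454, -0.541]
wrist_force: [-0.3, -0.1, -0.8]
opening: 0.998
```

>>> step_arm --pt "0 -60 0 0 0 0 0" --pt "0 -120 0 0 0 0 0" --pt "0 -150 0 0 0 0 0" --pt "0 -150 0 0 0 0 0" --pt "0 -150 0 0 0 0 0"

```text
time_s: 53.42
eef_pos: [0.409, 0.0445, 0.2346]
eef_rot: [-0.454, -0.542, -0.454, 0.542]
wrist_force: [-0.5, 0.4, -2.0]
opening: 1.0
```

```bash
python3 - <<'E'
from h import *
print(tool()[:3,3],obs()['time_s'])
for nm in ('top','wrist'):
    s=shot(nm);P=cloud(s);z=P[...,2];ok=s[1]>0
    m=(np.hypot(P[...,0]-.556,P[...,1]-.01)<.035)&(z>.085)&(z<.11)&ok;print(nm,'knob',m.sum(),P[m].mean(0) if m.any() else None)
    bar=(np.hypot(P[...,0]-.58,P[...,1]-.15)<.06)&(z>.152)&(z<.166);
    if bar.any(): print('bar',cv2.minAreaRect((P[bar][:,:2]*1000).astype(np.float32)))
    casts(s); save('end_%s.png'%nm,cv2.resize(s[0],(800,600)))
E
```

```text
[0.40899057 0.04449433 0.23464419] 53.425
top knob 21 [ 0.55335723 -0.00109337  0.09729041]
bar ((582.8381958007812, 151.349365234375), (81.1081314086914, 16.733253479003906), 78.50943756103516)
wrist knob 266 [0.55312837 0.00105257 0.09609576]
bar ((579.9636840820312, 139.1336212158203), (56.63282012939453, 17.297943115234375), 77.69544219970703)
```

View pics/end_top.png

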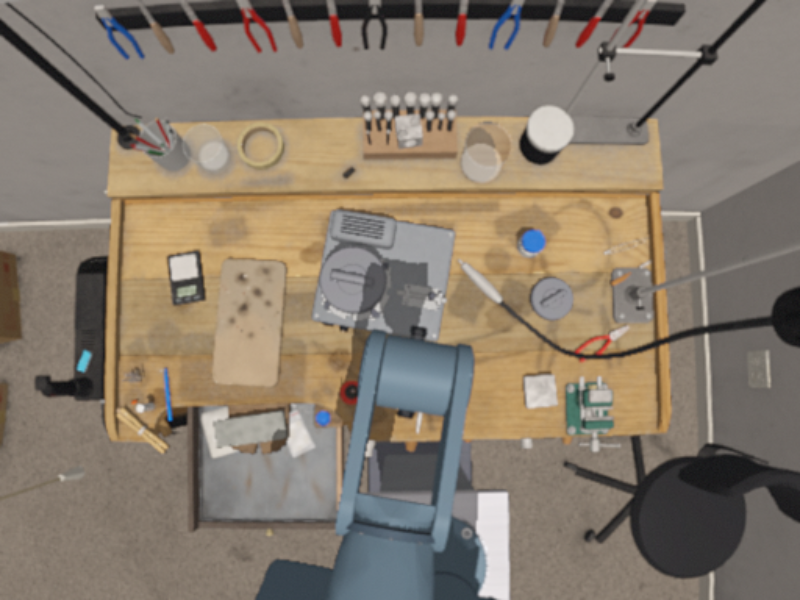

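The final picture shows the cap on the barrel at (353,281), the board empty at (250,320), and the bolt knob back at its start or slightly beyond. The jar, small lid and block have not moved.

```bash
python3 -c "
from h import *
print(ctrl.hand_in())"
```

```text
the job is handed in; nothing more can be done
None
```

The polisher is ready for a run and I handed the job in at about 53 s of the 210 s allowed. Hand-in gave no verdict.

**What I did**
- I slid the bolt home; the knob moved about 21.5 mm of its 22 mm travel.
- The cap loosened counter-clockwise, so this barrel has a right-hand thread. The turntable notches stayed put while it turned.
- I laid the cap bar-up on the bench and put all three castings from the board into the barrel.
- The cap went back on about 90° round from where it lifted off, which is the next of the four thread starts. It dropped onto the rim straight away, at its original height, so I did no backward turning.
- I turned it clockwise until it stopped, with torque rising to 1.4 N m against about 0.05 N m when turning freely. Then I drew the bolt back until it pushed back with 15 N.

**Last checks**
- The cap top is level and at its original height.
- The bolt knob is back at its start position or 1–2 mm beyond.
- The soldering board is empty, and the jar, small lid and block have not moved.

**What disagreed**
- My first grasp of one casting slipped and nudged it about 6 mm; I found it again and it went in.
- After tightening, the bar angle had changed about 1.5° and the barrel about 2.5° within the bolt's slack. That 1° difference is about my camera error; I relied on the torque at the stop.

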